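# Press a tee nut home with the bench locking clamp and release it

## Task

Lay the wooden slat flat on the bed of the bench-mounted locking clamp, nut upward and nut end first under the open jaw, and push it by feel fully home into the corner, against both the end stop and the side fence, without ramming them. Push the clamp's handle down over centre until it snaps past and stays locked by itself, so that the jaw presses the tee nut fully home; do not drive the nut with the gripper and do not force the handle. Then pull up the release lever, whose tail sticks out behind the handle, until the clamp springs fully open, and leave the slat lying on the bed and the bottle, tin and star knob where they are.

Things in the scene. Friction and masses are not known exactly. Their poses are not given: they have to be found in the camera images.
- clamp: bench locking pliers, lower handle bolted to a fixed board (x -235 to 170 mm, y -60 to 60, top = bed at z 24). Origin: on the table under the closed jaw's pad; x out of the mouth, handles towards -x, y left, z up. Slat home: its centre at x 75, y 0, lying along x, nut end to -x. All but the board and foot is within 15 mm of y = 0; fixed handle and its screw reach x -244, at most 62 high
- end_stop: dark wooden block fixed across the bed near the jaw's pivot, 12 x 46 x 22 mm. Origin: middle of the lower edge of its working face, which faces the clamp's +x and lies at x = -25 mm (its middle at y = 3 mm), 24 mm above the table; axes as the clamp's. More than 15 N from the slat counts as ramming
- side_fence: dark wooden strip fixed along the bed, 70 x 14 x 14 mm, from x = -37 to +33 mm of the clamp. Origin: middle of the lower edge of its working face, which faces the clamp's +y and lies at y = -20 mm, 24 mm above the table; axes as the clamp's. More than 15 N from the slat counts as ramming
- pad_face (a point): centre of the lower face of the round steel swivel pad (22 mm) on the moving jaw. Open: 64 mm above the table, 40 mm above the bed. The jaw stands over x -80 to 15 mm of the clamp and, open, up to 125 mm above the table: the slat's nut end must go in level from the +x side, not from above
- handle_top (a point): push-down point on the flat top (20 mm wide) of the moving handle, 15 mm from its rear end. Open: x -188, z 163 mm in the clamp's frame; to lock, it swings some 8 cm down and 2.5 cm back (-x) on a slight arc. Push: 9 N at first, 22 N where the pad meets the nut, falling to nothing on centre, near the end; then it snaps down by itself to a hard stop. Over 35 N is forcing it
- lever_tail (a point): middle of the release lever's tail, a dark flat bar 12 mm wide, 6 thick, sticking out 54 mm behind the handle; 16 mm from its tip. Open: x -245, z 175 mm in the clamp's frame; locked it lies some 5 cm above the table, free beside and below. Locked, pinch it from above and pull straight up 25-35 mm with about 8 N: the toggle comes back over centre and all springs up and open
- toggle (a joint): the clamp's toggle link, rad: 0 = fully open (as at the start), 0.875 = on centre, 1.0 = locked past centre against its stop
- lever (a joint): the release lever against its handle, rad: 0 = at rest, about 0.17 = pulled far enough to unlock, 0.4 at most; a light spring returns it
- tee_nut (a joint): how far the tee nut has been pressed in, m: starts at 0 to 0.002 (standing proud), 0.007 = fully home, flange on the wood
- slat_center (a point): centre (half-way up) of the loose pale beech slat, 200 x 40 x 18 mm, about 0.13 kg, lying flat on the table, nut up. Its x runs along it towards the rounded end with the slot; the tee nut is at the square end (-x); z up
- nut_face (a point): centre of the top of the steel tee nut's round flange (21 mm wide, 2 mm thick), on the slat's centre line 25 mm from its square end; 7 to 9 mm above the wood at the start, 2 mm when home. It takes about 30 N to press in
- glue: white glue bottle, 64 mm across, 170 mm high, standing; origin under its centre. A bystander
- tin: open square tin of spare tee nuts, 90 x 90 x 30 mm; origin under its centre. A bystander
- star_knob: five-lobed wooden knob, about 64 mm across, 20 mm high, lying flat; origin under its centre. A bystander
Not all that is in view belongs to the job. Of the things shaped like the part that bears tee_nut, the wooden one is meant.

How it is judged:
On the way, in this order (a step that is already met when the one before it is completed fails the run):
1. the slat lies flat and straight on the bed, pushed home into the corner: against or within 1.5 mm of both the end stop and the side fence (x of slat_center in the frame of clamp between 0.072 and 0.0765 m and y of slat_center in the frame of clamp between -0.003 and 0.0015 m and x of nut_face in the frame of clamp below 0.02 m and angle between the x axis of slat_center and the x axis of clamp, either way round below 0.04 rad and height (world z) of slat_center below 0.0345 m and angle between slat_center's own z axis and vertical below 0.05 rad), for 0.2 s.
2. the handle is past centre and stays locked with nothing pushing it, the nut is pressed home and the slat is still in its corner (value of joint toggle above 0.96 rad and value of joint tee_nut above 0.0062 m and contact force between the fingers and handle below 0.5 N and contact force between pad and tee_nut above 30 N and x of slat_center in the frame of clamp below 0.078 m and y of slat_center in the frame of clamp below 0.003 m), for 0.3 s.
3. the release lever has been pulled (value of joint lever above 0.1 rad), for 0.02 s.
At the end, for the whole second after the job is handed in: the clamp stands fully open (toggle below 0.1, lever back below 0.05), the tee nut is home (pressed in more than 6.2 mm of 7) and the slat rests flat on the bed within about 1 to 2 cm of its place in the corner (value of joint toggle below 0.1 rad and value of joint lever below 0.05 rad and value of joint tee_nut above 0.0062 m and x of slat_center in the frame of clamp between 0.065 and 0.095 m and y of slat_center in the frame of clamp between -0.01 and 0.012 m and height (world z) of slat_center below 0.036 m and angle between slat_center's own z axis and vertical below 0.06 rad and linear speed of slat below 0.01 m/s); the robot touches nothing.
It fails at once if the handle is pushed with more than 35 N (contact force between any of the fingers, the arm and handle_grip above 35 N).
It fails at once if the slat is rammed against the end stop or the side fence with more than 15 N (contact force between slat and end_stop above 15 N or contact force between slat and side_fence above 15 N).
It fails at once if the gripper drives the nut (over 10 N on it) (contact force between the fingers and tee_nut above 10 N).
It fails at once if the bottle, the tin or the star knob is moved by more than 15 mm (distance of any of glue, tin, star_knob from where it was at the start of the episode above 0.015 m).
It also fails if it takes over 72 s, if anything falls off the work surface, if the arm or the gripper's body presses on something with over 40 N, if the wrist force passes 120 N, or if a joint passes its speed limit or range.

## Robot

A 6-joint arm with a two-finger parallel gripper is mounted at the origin on the work surface. World frame = base frame: x ahead of the robot, y to its left, z up, the work surface at z = 0. Lengths are in m, angles in rad, forces in N, time in s.
With the tool pointing down it reaches from about 0.25 to 0.775 m from the base axis. Payload 4 kg.
Tool frame: the origin (TCP) lies between the finger pads; the fingertips stand 19 mm ahead of it and the grasp point (between the pads) is the TCP (robot.tip_reach is the y of the fingertips in the tool frame, in m); y points along the fingers, x is the direction in which the jaws open and shut, and the axes are right-handed (so a half turn about y gives the same grasp; the last joint's range is limited). The gripper opens to 94 mm and grips with 3 to 60 N. Pads are 16 mm wide; open, the fingers measure 119 mm over their backs; the gripper's body (75 mm by 177 mm) begins 78 mm behind the grasp point.
Start: joints at [-0.103, 0.087, 1.371, -0, 1.684, -0.103], TCP at [0.55, -0, 0.225] pointing down, gripper open.
Joint ranges: [-3.1, 3.1], [-0.76, 2.03], [0.27, 2.55], [-1.08, 4.22], [0.17, 2.65], [-2.57, 2.57]. Speed limits (rad/s): [2.79, 2.79, 3.14, 3.14, 3.14, 3.14].

## Interface

Orientations are given as [roll, pitch, yaw] about the fixed x, y, z axes, in that order (R = Rz(yaw) Ry(pitch) Rx(roll)).
In Python, from bench import robot, imaging, order gives the robot as it stands.
- The arm moves only by the tool send_rows, never from a script. Its argument "moves" is text: rows parted by semicolons, each of 5 numbers parted by spaces: the gripper's target within -1 to 1 (shut at 1, half-way at 0, fully open at -1), then the shift along the tool's x, y, z in m, then the turn about the tool's y in degrees. In form: fingers tx ty tz roll; .... A call has exactly 10 rows; each row shifts and turns the commanded pose from where the row before left it, along the tool's axes as they then stand; what a row does not reach is not made up. A row lasts 1/12 s, in which the tool goes at most 41.7 mm and 7.16 degrees, less where a joint would pass 70% of its speed; a pose out of reach is approached as far as the arm can. A call with a gripper value outside its range is refused whole. The fingers move at their own pace and stop on an object; the grip force is fixed at half the most. Time passes only in rows, so rows that do not move let the fingers close, or fill a call up. It gives the time, the measured TCP pose, the force and the opening at its end, in the units of the state.
- robot.get_obs(): the state, without advancing time (a new reading comes with each control period).
- imaging.snapshot(name): name is "scene" or "side" or "wrist"; returns a dict with "image" (480x640x3 uint8, red, green, blue), "mtx" (3x3 intrinsics, pixels), "dist" ([k1, k2, p1, p2, k3] as OpenCV has them; the pictures are not rectified), "R" (3x3) and "t" (3): a world point X has camera coordinates R X + t. Camera axes: x right, y down, z forward; pixel columns grow to the right and rows downward; lengths in m; the calibration is good to about 2 mm. A picture is of the moment at which its call begins. There is no depth.
- order.close_job(): hands the job in, once; it reports no verdict.
Trained networks look in a picture, given as the dict that the camera call returned (one of the last four; its "shot" number tells which), for a name from the list of things; names that differ only in an ending like _2 or _b are one class to them, and where a whole thing is asked for, a point or a joint stands for the part that bears it (a point fixed in the world has none). Each returns a list of dicts, best first, with "conf" (0 to 1); they miss things now and then, are a little off and sometimes report something else, mostly with a low value. They report only what shows in the picture. A call takes as long as a camera call. They do not tell look-alikes from the thing itself.
- imaging.recognise(picture, target): "centre" ([column, row] in pixels, amid what is visible of it).
- imaging.landmark_of(picture, target): "centre" ([column, row] in pixels: a listed point, or the origin of a listed thing).
The state is a dict: "time": time; "joint_positions": joint angles; "qvel": joint speeds; "joint_torque": joint torques, N m; "tool_pos": TCP position; "ee_rot": TCP orientation; "wrist_force": force on the tool from outside, world axes, zero at the start; "wrist_torque": the same for the moment, N m; "width": finger opening in m.
Only numpy, scipy, OpenCV 4.12 (cv2) and the standard library are available. Lean on these libraries where they do the work, as an engineer would, in place of code of your own. Each camera call takes 0.05 s, during which the arm holds its last target.

## Working session

There is one attempt and no reset: what is moved stays moved. The work goes in short steps, Python scripts to look and compute and a tool call to move; the robot and the scene stay as the last step left them, time stands still between calls to the robot, and variables do not carry over. Pictures are saved under pics/ and viewed, and the job is handed in when it is done.

Besides the shell and the picture viewer there is one more tool, called after "Call:" as name(argument=value, ...) on one line, values as JSON. send_rows: Moves the arm, as the interface text tells. Its arguments: {"type":"object","properties":{"moves":{"type":"string"}},"required":["moves"]}

```bash
ls; mkdir -p pics
cat > h.py <<'E'
import numpy as np, cv2
from bench import robot, imaging, order
def ray(p,px):
    u=cv2.undistortPoints(np.array([[px]],float),np.array(p["mtx"]),np.array(p["dist"]))[0,0]
    R=np.array(p["R"]);t=np.array(p["t"]).ravel()
    return -R.T@t, R.T@np.array([u[0],u[1],1])
def onz(p,px,z):
    c,d=ray(p,px); return c+d*(z-c[2])/d[2]
def proj(p,X):
    r,_=cv2.Rodrigues(np.array(p["R"])); return cv2.projectPoints(np.array(X,float).reshape(-1,3),r,np.array(p["t"],float),np.array(p["mtx"]),np.array(p["dist"]))[0][:,0]
def tri(obs):
    A=np.zeros((3,3));b=np.zeros(3)
    for p,px in obs:
        c,d=ray(p,px);d=d/np.linalg.norm(d);M=np.eye(3)-np.outer(d,d);A+=M;b+=M@c
    X=np.linalg.solve(A,b); return X
def save(p,n): cv2.imwrite("pics/"+n,p["image"][:,:,::-1])
E
python3 - <<'E'
from h import *
np.set_printoptions(precision=4,suppress=True)
o=robot.get_obs();print(o["time"],o["tool_pos"],o["ee_rot"],o["width"],robot.tip_reach)
P={}
for n in["scene","side","wrist"]:
    p=imaging.snapshot(n);P[n]=p;save(p,n+"0.png");print(n,"cam",-np.array(p["R"]).T@np.array(p["t"]).ravel())
    for t in["clamp","end_stop","side_fence","pad_face","handle_top","lever_tail","slat_center","nut_face","glue","tin","star_knob"]:
        print(t,[(np.round(d["centre"],1).tolist(),round(d["conf"],2)) for d in imaging.landmark_of(p,t)][:3])
print(robot.get_obs()["time"])
E
```

```text
pics
0.0 [0.5495 0.     0.2233] [-1.5706  0.0021  0.    ] 0.09394246139432426 0.019
scene cam [1.3059 0.5403 0.9221]
clamp [([273.7, 259.9], 0.77), ([410.5, 283.0], 0.53), ([181.1, 181.4], 0.4)]
end_stop [([261.9, 244.3], 0.45)]
side_fence [([267.3, 257.0], 0.59), ([264.9, 247.6], 0.28)]
pad_face [([274.7, 241.3], 0.55)]
handle_top []
lever_tail [([180.8, 181.8], 0.55)]
slat_center [([480.0, 329.9], 0.68), ([418.4, 242.0], 0.63), ([402.5, 305.3], 0.57)]
nut_face [([502.0, 306.1], 0.62), ([413.1, 278.9], 0.52), ([446.5, 236.0], 0.36)]
glue [([257.8, 357.3], 0.6)]
tin [([179.2, 320.7], 0.64), ([322.3, 365.5], 0.59)]
star_knob [([322.9, 364.2], 0.75), ([200.9, 192.1], 0.53), ([274.0, 241.5], 0.23)]
side cam [ 0.0525 -0.5628  0.9859]
clamp [([353.0, 311.0], 0.7)]
end_stop [([354.0, 309.1], 0.71)]
side_fence [([410.3, 232.7], 0.43), ([362.6, 302.7], 0.39)]
pad_face [([413.1, 234.3], 0.63), ([350.2, 291.3], 0.54)]
handle_top [([417.8, 321.3], 0.67), ([357.7, 299.1], 0.21)]
lever_tail [([441.3, 338.1], 0.68)]
slat_center [([281.5, 218.2], 0.88), ([215.3, 257.9], 0.73), ([249.6, 183.9], 0.63)]
nut_face [([228.4, 184.1], 0.44), ([259.0, 222.9], 0.42), ([186.3, 244.7], 0.37)]
glue [([410.9, 230.4], 0.76)]
tin [([460.6, 281.8], 0.79)]
star_knob []
wrist cam [0.5497 0.074  0.3846]
clamp [([239.2, 225.8], 0.6)]
end_stop [([237.4, 259.3], 0.66)]
side_fence [([253.0, 230.5], 0.92)]
pad_face [([222.7, 237.9], 0.82)]
handle_top [([253.0, 232.1], 0.71)]
lever_tail []
slat_center [([504.0, 303.3], 0.39)]
nut_face []
glue [([528.9, 96.9], 0.65)]
tin [([502.7, 301.2], 0.69)]
star_knob []
1.8
```

View pics/scene0.png

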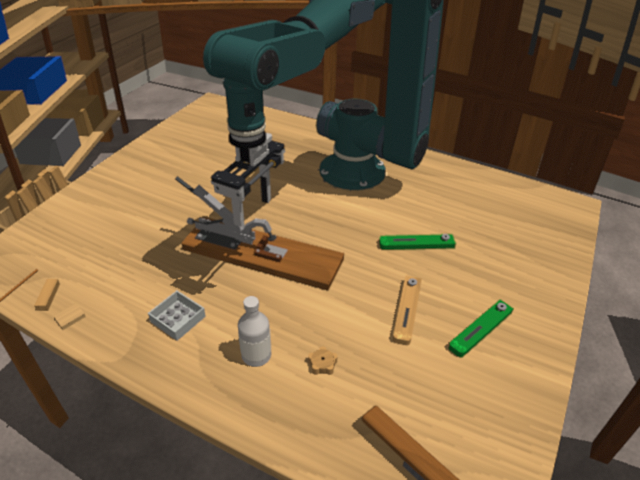

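View pics/side0.png

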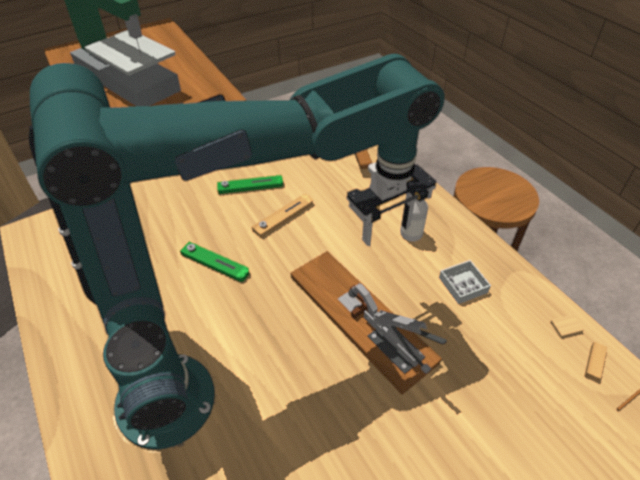

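View pics/wrist0.png

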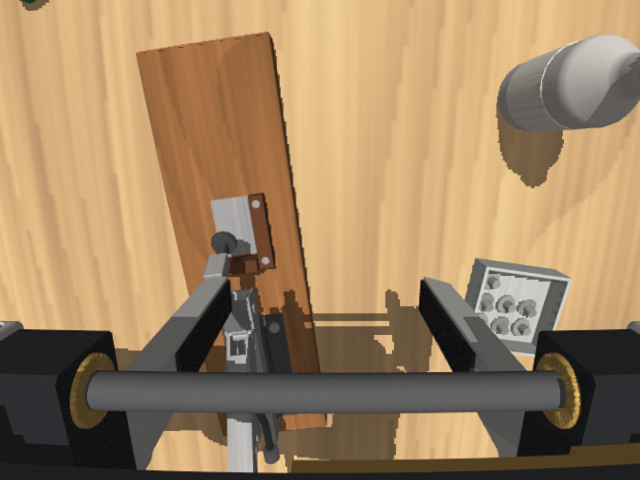

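Run:
```python
from h import *
a=cv2.imread("pics/scene0.png");b=cv2.imread("pics/side0.png")
c=cv2.resize(a[265:355,375:435],None,fx=6,fy=6,interpolation=cv2.INTER_CUBIC)
d=cv2.resize(b[185:250,240:325],None,fx=6,fy=6,interpolation=cv2.INTER_CUBIC)
cv2.imwrite("pics/c1.png",c);cv2.imwrite("pics/c2.png",d)
cv2.imwrite("pics/c3.png",cv2.resize(a[170:290,165:350],None,fx=4,fy=4,interpolation=cv2.INTER_CUBIC))
```

```text
(no output)
```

View pics/c1.png

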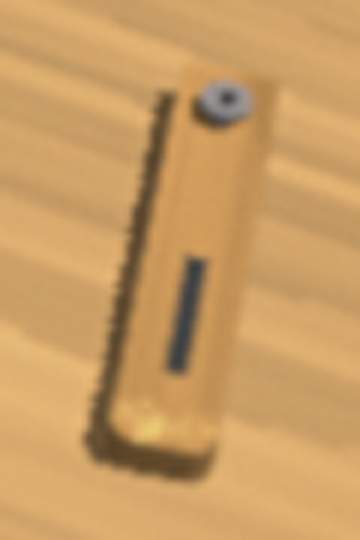

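View pics/c2.png

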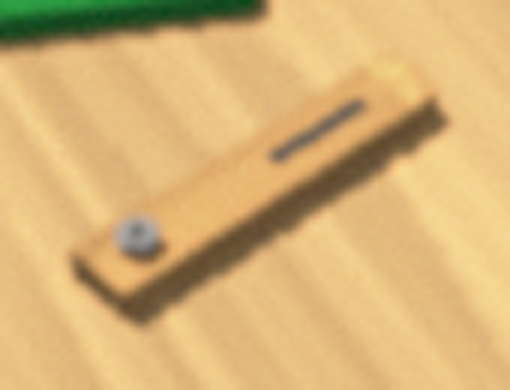

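View pics/c3.png

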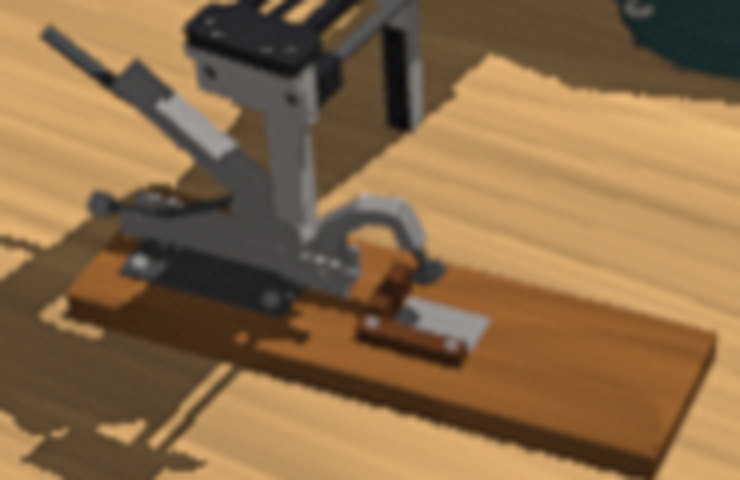

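Run:
```python
from h import *
np.set_printoptions(precision=4,suppress=True)
P={n:imaging.snapshot(n) for n in["scene","side","wrist"]}
w=P["wrist"]
print("bed wrist",[onz(w,q,.024) for q in[(138,53),(270,33),(326.5,425)]])
s=P["scene"]
print("bed scene",[onz(s,(165+x/4,170+y/4),.024) for x,y in[(713,347),(655,462),(70,302)]])
i=P["side"]
print("bed side",[onz(i,q,.024) for q in[(292,276),(324,252.5),(441,361),(404,387)]])
# slat
S=lambda x,y:(375+x/6,265+y/6); D=lambda x,y:(240+x/6,185+y/6)
print("slat scene top corners",[onz(s,S(*q),.018) for q in[(180,70),(278,85),(112,425),(215,440)]], "nut",onz(s,S(224,98),.026))
print("slat side",[onz(i,D(*q),.018) for q in[(73,258),(125,295),(435,92),(385,55)]],"nut",onz(i,D(138,233),.026))
print("slot ends",[onz(s,S(*q),.018) for q in[(196,257),(177,373)]],[onz(i,D(*q),.018) for q in[(275,157),(362,102)]])
```

```text
bed wrist [array([0.3863, 0.1514, 0.024 ]), array([0.5029, 0.1656, 0.024 ]), array([ 0.5516, -0.2313,  0.024 ])]
bed scene [array([0.4006, 0.1596, 0.024 ]), array([0.5073, 0.1726, 0.024 ]), array([ 0.5598, -0.2194,  0.024 ])]
bed side [array([0.3813, 0.1397, 0.024 ]), array([0.4902, 0.1654, 0.024 ]), array([ 0.5454, -0.2373,  0.024 ]), array([ 0.4394, -0.2435,  0.024 ])]
slat scene top corners [array([0.3872, 0.3199, 0.018 ]), array([0.3764, 0.3582, 0.018 ]), array([0.5716, 0.363 , 0.018 ]), array([0.5606, 0.3989, 0.018 ])] nut [0.4019 0.343  0.026 ]
slat side [array([0.3701, 0.3492, 0.018 ]), array([0.3802, 0.3157, 0.018 ]), array([0.5687, 0.3605, 0.018 ]), array([0.5612, 0.3964, 0.018 ])] nut [0.3999 0.3407 0.026 ]
slot ends [array([0.48  , 0.3613, 0.018 ]), array([0.5375, 0.3753, 0.018 ])] [array([0.4809, 0.3604, 0.018 ]), array([0.5349, 0.3726, 0.018 ])]
```

```bash
cat > ov.py <<'E'
from h import *
def W(O,th,pts):
    e=np.array([np.cos(th),np.sin(th)]);f=np.array([-e[1],e[0]])
    return np.array([[*(np.array(O)+e*p[0]/1e3+f*p[1]/1e3),p[2]/1e3] for p in pts])
def drawclamp(img,p,O,th):
    L=[[(-235,-60,24),(170,-60,24),(170,60,24),(-235,60,24),(-235,-60,24)],
       [(-25,-20,46),(-25,26,46),(-37,26,46),(-37,-20,46),(-25,-20,46)],
       [(-37,-20,38),(33,-20,38),(33,-34,38),(-37,-34,38),(-37,-20,38)]]
    for l in L:
        q=proj(p,W(O,th,l)); cv2.polylines(img,[np.round(q*8).astype(int)],False,(0,255,255),1,cv2.LINE_AA,3)
    for pt in[(-188,0,163),(-245,0,175),(0,0,64)]:
        q=proj(p,W(O,th,[pt]))[0]; cv2.circle(img,tuple(int(v) for v in q),3,(255,0,255),1)
E
python3 - <<'E'
from ov import *
from scipy.optimize import least_squares
np.set_printoptions(precision=4,suppress=True)
P={n:imaging.snapshot(n) for n in["scene","side","wrist"]}
obs=[("wrist",(170,60,24),(138,53)),("wrist",(170,-60,24),(270,33)),("wrist",(-235,-60,24),(326.5,425)),
("scene",(170,60,24),(343.2,256.7)),("scene",(170,-60,24),(328.7,285.5)),("scene",(-235,-60,24),(182.5,245.5)),
("side",(170,60,24),(292,276)),("side",(170,-60,24),(324,252.5)),("side",(-235,-60,24),(441,361)),("side",(-235,60,24),(404,387))]
def r(x): return np.concatenate([(proj(P[n],W(x[:2],x[2],[c]))[0]-u)*(1 if n!="wrist" else 1) for n,c,u in obs])
s=least_squares(r,[.4668,-.007,1.697],loss="soft_l1");print(s.x,np.degrees(s.x[2]));print(s.fun.reshape(-1,2))
for n in P:
    im=P[n]["image"][:,:,::-1].copy();drawclamp(im,P[n],s.x[:2],s.x[2]);cv2.imwrite("pics/o_%s.png"%n,im)
w=P["wrist"]
print("glue",onz(P["scene"],(257.8,357.3),0),"knob",onz(P["scene"],(322.5,365),0),"tin",onz(P["scene"],(179,320.7),0))
print(robot.get_obs()["time"])
E
```

```text
[ 0.4643 -0.0097  1.6911] 96.89038649770605
[[-2.2698 -0.4632]
 [ 0.5447 -0.879 ]
 [ 0.3801  3.299 ]
 [ 0.055  -4.7859]
 [-1.6163 -1.9568]
 [-3.1106 -3.7589]
 [-1.2701 -3.7243]
 [ 4.1618 -2.178 ]
 [ 1.8834 -1.9306]
 [-0.5435  4.051 ]]
glue [0.7489 0.1262 0.    ] knob [0.701 0.256 0.   ] tin [ 0.7495 -0.085   0.    ]
2.1
```

View pics/o_wrist.png

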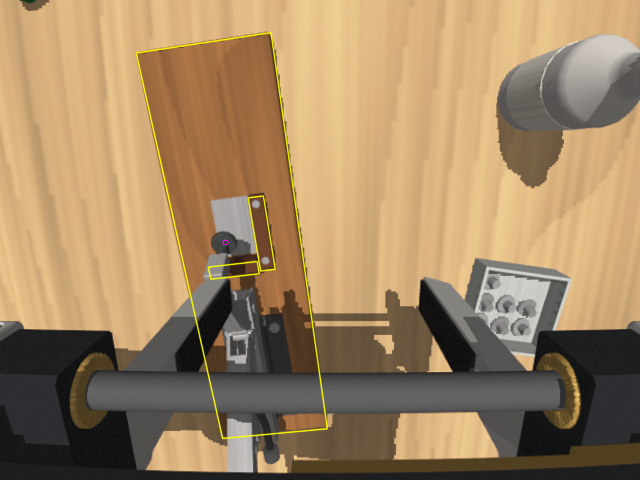

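View pics/o_scene.png

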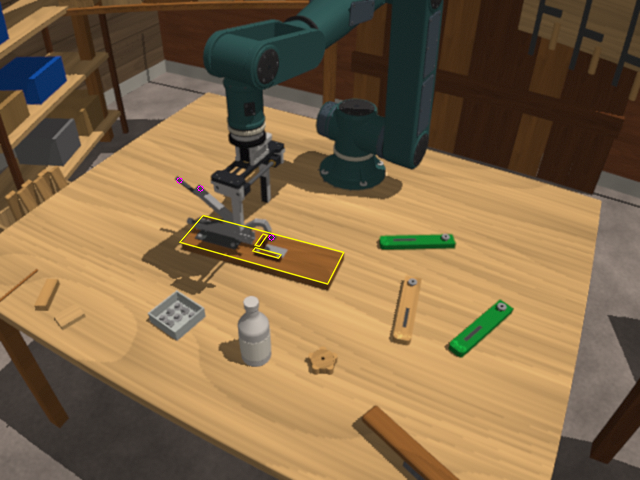

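Call:
send_rows(moves="-1 -0.0073 0 0.036 0; -1 -0.0073 0 0.036 0; -1 -0.0073 0 0.036 0; -1 -0.0073 0 0.036 0; -1 -0.0073 0 0.036 0; -1 -0.0073 0 0.036 0; -1 -0.0073 0 0.036 0; -1 -0.0073 0 0.036 0; -1 -0.0073 0 0.036 0; -1 -0.0073 0 0.036 0")

```text
time: 2.93
tool_pos: [0.4763, 0.3618, 0.2246]
ee_rot: [-1.571, -0.0, 0.0]
wrist_force: [0.9, -0.4, 0.4]
width: 0.0938
```

Call:
send_rows(moves="-1 0 0.006 0 7.1; -1 0 0.01 0 7.1; -1 0 0.01 0 7.1; -1 0 0.01 0 7.1; -1 0 0.01 0 7.1; -1 0 0.01 0 7.1; -1 0 0.01 0 7.1; -1 0 0.01 0 7.1; -1 0 0.01 0 7.1; -1 0 0.01 0 7.1")

```text
time: 3.77
tool_pos: [0.477, 0.36, 0.128]
ee_rot: [-1.571, -0.0, -1.245]
wrist_force: [-0.5, 0.3, 0.1]
width: 0.094
```

Run:
```python
from h import *
p=imaging.snapshot("wrist");save(p,"w1.png")
import json;json.dump({k:np.array(p[k]).tolist() for k in["mtx","dist","R","t"]},open("w1.json","w"))
```

```text
(no output)
```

View pics/w1.png

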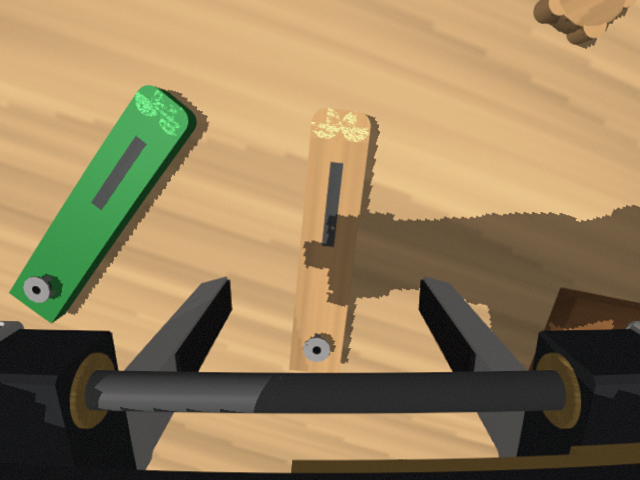

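Run:
```python
from h import *
import json;p=json.load(open("w1.json"))
a=[onz(p,q,.018) for q in[(336.5,163),(328.5,245),(309,130),(293,340),(369,130)]];n=onz(p,(317,349.5),.0265)
print(np.round(a,4),n)
d=(a[0]-n)[:2];print(np.degrees(np.arctan2(d[1],d[0])),np.degrees(np.arctan2(*(a[2]-a[3])[:2][::-1])),np.linalg.norm(d))
u=d/np.linalg.norm(d);print("centre",n[:2]+.075*u)
```

```text
[[0.5359 0.3718 0.018 ]
 [0.4788 0.3583 0.018 ]
 [0.5507 0.3965 0.018 ]
 [0.3976 0.3598 0.018 ]
 [0.5637 0.3582 0.018 ]] [0.40049858 0.34095847 0.0265    ]
12.837915960334918 13.482710639838903 0.1388373644584081
centre [0.47362377 0.357623  ]
```

Call:
send_rows(moves="-1 0 0.012 0 5.6; -1 0.0014 0.015 0 0; -1 0 0.015 0 0; -1 0 0.015 0 0; -1 0 0.015 0 0; -1 0 0.013 0 0; -1 0 0.01 0 0; -1 0 0.0065 0 0; -1 0 0.003 0 0; -1 0 0 0 0")

```text
time: 4.65
tool_pos: [0.4771, 0.3585, 0.0234]
ee_rot: [-1.572, -0.0, -1.337]
wrist_force: [0.1, 0.4, 0.0]
width: 0.094
```

Call:
send_rows(moves="1 0 0 0 0; 1 0 0 0 0; 1 0 0 0 0; 1 0 0 0 0; 1 0 0 0 0; 1 0 0 0 0; 1 0 0 0 0; 1 0 0 0 0; 1 0 0 0 0; 1 0 0 0 0")

```text
time: 5.48
tool_pos: [0.4774, 0.3586, 0.024]
ee_rot: [-1.571, -0.0, -1.337]
wrist_force: [0.2, 1.8, 0.8]
width: 0.0399
```

Call:
send_rows(moves="1 0 -0.008 0 0; 1 0 -0.01 0 -7; 1 0 -0.01 0 -7; 1 0 -0.01 0 -7; 1 0 -0.01 0 -7; 1 0 -0.01 0 -7; 1 0 -0.01 0 -7; 1 0 -0.01 0 -7; 1 0 -0.01 0 -7; 1 0 0 0 -7")

```text
time: 6.32
tool_pos: [0.4784, 0.3593, 0.1149]
ee_rot: [-1.568, -0.003, -0.231]
wrist_force: [-0.3, 0.0, -1.6]
width: 0.0397
```

Call:
send_rows(moves="1 0 0 0 -7; 1 0 0 0 -7; 1 0 0 0 -6.6; 1 0 0 0 0; 1 0 0 0 0; 1 0 0 0 0; 1 0 0 0 0; 1 0 0 0 0; 1 0 0 0 0; 1 0 0 0 0")

```text
time: 7.15
tool_pos: [0.4774, 0.3587, 0.112]
ee_rot: [-1.571, -0.0, 0.122]
wrist_force: [-0.3, 0.5, -2.4]
width: 0.0398
```

Call:
send_rows(moves="1 -0.0062 0 -0.0175 0; 1 -0.0062 0 -0.0175 0; 1 -0.0062 0 -0.0175 0; 1 -0.0062 0 -0.0175 0; 1 -0.0062 0 -0.0175 0; 1 -0.0062 0.002 -0.0175 0; 1 -0.0062 0.006 -0.0175 0; 1 -0.0062 0.008 -0.0175 0; 1 -0.0062 0.008 -0.0175 0; 1 -0.0062 0.008 -0.0175 0")

```text
time: 7.98
tool_pos: [0.437, 0.1766, 0.08]
ee_rot: [-1.571, -0.001, 0.122]
wrist_force: [-0.2, -0.4, -1.4]
width: 0.0399
```

Run:
```python
from ov import *
for n in["wrist","scene","side"]:
    p=imaging.snapshot(n);im=p["image"][:,:,::-1].copy();drawclamp(im,p,(.4643,-.0097),1.6911)
    save(p,"b_%s.png"%n);cv2.imwrite("pics/bo_%s.png"%n,im)
```

```text
(no output)
```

View pics/bo_wrist.png

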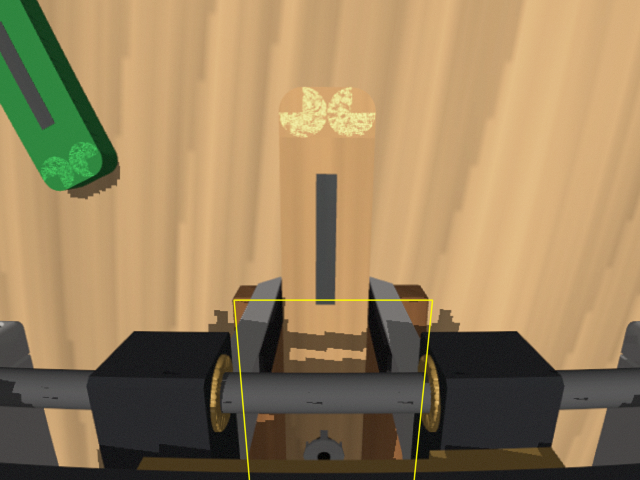

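View pics/b_side.png

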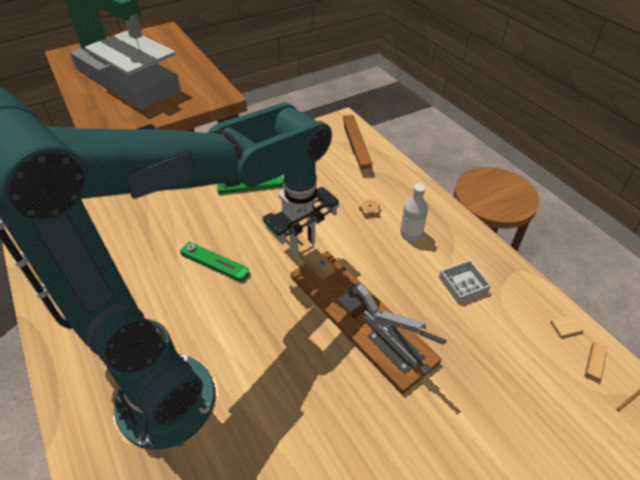

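View pics/b_scene.png

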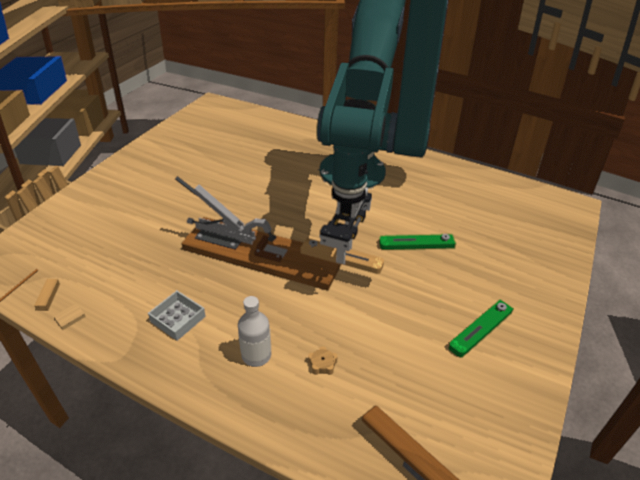

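Run:
```python
from ov import *
p=imaging.snapshot("wrist")
e=np.array([np.cos(1.6911),np.sin(1.6911)]);f=np.array([-e[1],e[0]])
def cl(X): d=X[:2]-np.array([.4643,-.0097]);return np.round([d@e*1e3,d@f*1e3],1)
for q,z in[((323.5,455),.082),((326,174),.074),((326,303),.074),((281,200),.074),((374,200),.074),((235,299),.024),((431,299),.024),((327,87),.074)]: print(q,cl(onz(p,q,z)))
print("tcp",cl(np.array(robot.get_obs()["tool_pos"])),robot.get_obs()["time"])
```

```text
(323.5, 455) [110.6   6.2]
(326, 174) [249.1   4.9]
(326, 303) [190.1   4.9]
(281, 200) [238.1  24.3]
(374, 200) [238.  -15.9]
(235, 299) [170.8  59.6]
(431, 299) [170.7 -58.6]
(327, 87) [284.1   4.4]
tcp [189.1   4.3] 8.1833
```

Call:
send_rows(moves="1 0 0.006 0 0; 1 0 0.006 0 0; 1 0 0.006 0 0; 1 0 0.006 0 0; 1 0 0.006 -0.01 0; 1 0 0 -0.015 0; 1 0 0 -0.015 0; 1 0 0 -0.01 0; 1 0 0 0 0; 1 0 0 0 0")

```text
time: 9.02
tool_pos: [0.4433, 0.1274, 0.0498]
ee_rot: [-1.57, 0.0, 0.121]
wrist_force: [0.5, 0.4, -1.6]
width: 0.0397
```

Call:
send_rows(moves="1 0 0 -0.006 0; 1 0 0 -0.006 0; 1 0 0 -0.006 0; 1 0 0 -0.006 0; 1 0 0 -0.006 0; 1 0 0 -0.006 0; 1 0 0 -0.006 0; 1 0 0 -0.005 0; 1 0 0 -0.002 0; 1 0 0 0 0")

```text
time: 9.85
tool_pos: [0.4493, 0.0786, 0.05]
ee_rot: [-1.571, -0.0, 0.121]
wrist_force: [-0.2, 0.1, -2.2]
width: 0.0396
```

Run:
```python
from ov import *
for n in["scene","side"]:
    p=imaging.snapshot(n)
    q=proj(p,W((.4643,-.0097),1.6911,[(20,0,40)]))[0];x,y=int(q[0])-60,int(q[1])-50
    cv2.imwrite("pics/e_%s.png"%n,cv2.resize(p["image"][y:y+95,x:x+130,::-1],None,fx=6,fy=6,interpolation=cv2.INTER_CUBIC))
```

```text
(no output)
```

View pics/e_scene.png

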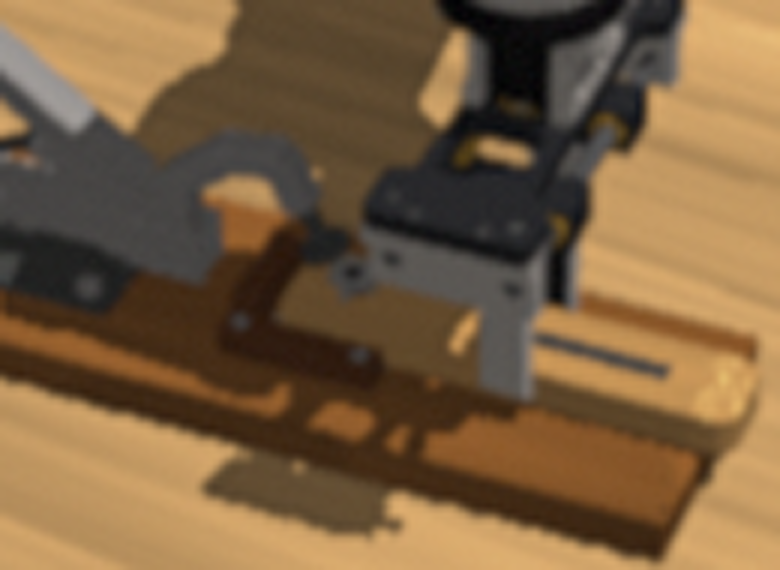

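View pics/e_side.png

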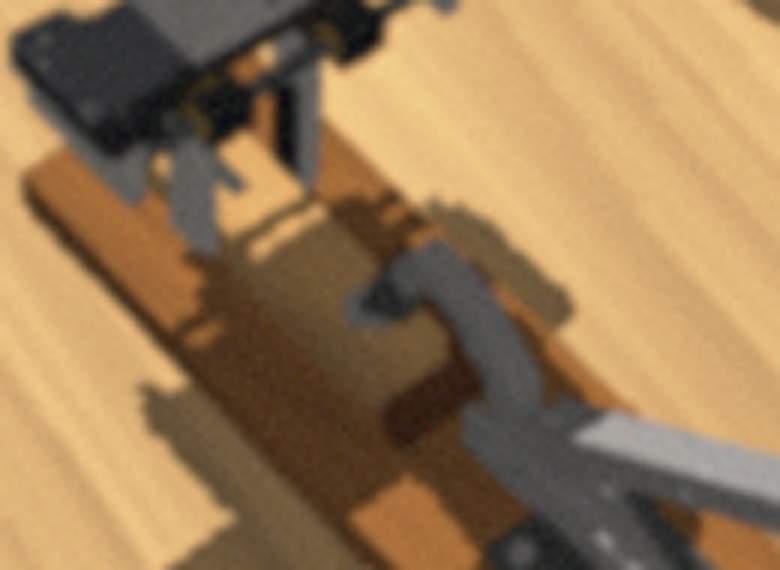

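Call:
send_rows(moves="1 0 0 -0.0005 0; 1 0 0 -0.0005 0; 1 0 0 -0.0005 0; 1 0 0 -0.0005 0; 1 0 0 -0.0005 0; 1 0 0 -0.0005 0; 1 0 0 -0.0005 0; 1 0 0 -0.0005 0; 1 0 0 -0.0005 0; 1 0 0 -0.0005 0")

```text
time: 10.78
tool_pos: [0.4498, 0.0741, 0.05]
ee_rot: [-1.571, -0.0, 0.122]
wrist_force: [0.3, -0.2, -1.3]
width: 0.0397
```

Call:
send_rows(moves="1 0 0 -0.0004 0; 1 0 0 -0.0004 0; 1 0 0 -0.0004 0; 1 0 0 -0.0004 0; 1 0 0 -0.0004 0; 1 0 0 0 0; 1 0 0 0 0; 1 0 0 0 0; 1 0 0 0 0; 1 0 0 0 0")

```text
time: 11.62
tool_pos: [0.4501, 0.0722, 0.05]
ee_rot: [-1.571, -0.0, 0.122]
wrist_force: [0.3, 0.0, -1.2]
width: 0.0398
```

Call:
send_rows(moves="1 0 0 -0.0003 0; 1 0 0 -0.0003 0; 1 0 0 -0.0003 0; 1 0 0 -0.0003 0; 1 0 0 -0.0003 0; 1 0 0 -0.0002 0; 1 0 0 0 0; 1 0 0 0 0; 1 0 0 0 0; 1 0 0 0 0")

```text
time: 12.45
tool_pos: [0.4503, 0.0705, 0.05]
ee_rot: [-1.571, -0.0, 0.122]
wrist_force: [0.7, -0.1, -2.5]
width: 0.0396
```

Call:
send_rows(moves="1 0 0 -0.0002 0; 1 0 0 -0.0002 0; 1 0 0 -0.0002 0; 1 0 0 -0.0002 0; 1 0 0 -0.0002 0; 1 0 0 0 0; 1 0 0 0 0; 1 0 0 0 0; 1 0 0 0 0; 1 0 0 0 0")

```text
time: 13.28
tool_pos: [0.4503, 0.0697, 0.05]
ee_rot: [-1.57, 0.0, 0.122]
wrist_force: [0.2, 1.8, -1.7]
width: 0.0396
```

Call:
send_rows(moves="1 0 0 -0.0002 0; 1 0 0 -0.0002 0; 1 0 0 -0.0001 0; 1 0 0 0 0; 1 0 0 0 0; 1 0 0 0 0; 1 0 0 0 0; 1 0 0 0 0; 1 0 0 0 0; 1 0 0 0 0")

```text
time: 14.12
tool_pos: [0.4503, 0.0696, 0.05]
ee_rot: [-1.57, 0.0, 0.122]
wrist_force: [-0.7, 5.1, -1.9]
width: 0.0396
```

Call:
send_rows(moves="1 0 0 0.0005 0; 1 0.0004 0 0 0; 1 0.0004 0 0 0; 1 0.0004 0 0 0; 1 0.0004 0 0 0; 1 0.0004 0 0 0; 1 0.0004 0 0 0; 1 0.0004 0 0 0; 1 0 0 0 0; 1 0 0 0 0")

```text
time: 14.95
tool_pos: [0.4523, 0.0699, 0.0495]
ee_rot: [-1.57, 0.002, 0.122]
wrist_force: [-3.5, 3.8, -1.1]
width: 0.0399
```

Call:
send_rows(moves="1 0.0002 0 0 0; 1 0.0002 0 0 0; 1 0.0002 0 0 0; 1 0.0002 0 0 0; 1 0.0002 0 0 0; 1 0 0 0 0; 1 0 0 0 0; 1 0 0 0 0; 1 0 0 0 0; 1 0 0 0 0")

```text
time: 15.78
tool_pos: [0.4531, 0.07, 0.0494]
ee_rot: [-1.57, 0.002, 0.122]
wrist_force: [-2.9, 4.2, -1.3]
width: 0.0394
```

Call:
send_rows(moves="1 0 0 0.0004 0; 1 0 0 0.0002 0; 1 0.0003 0 0 0; 1 0.0003 0 0 0; 1 0.0002 0 0 0; 1 0.0002 0 0 0; 1 0 0 0 0; 1 0 0 0 0; 1 0 0 0 0; 1 0 0 0 0")

```text
time: 16.62
tool_pos: [0.4544, 0.0703, 0.0497]
ee_rot: [-1.571, 0.002, 0.122]
wrist_force: [-4.8, -0.5, -1.3]
width: 0.0393
```

Call:
send_rows(moves="1 0.0002 0 0 0; 1 0.0002 0 0 0; 1 0 0 0 0; 1 0 0 0 0; 1 0 0 0 0; 1 0 0 0 0; 1 0 0 0 0; 1 0 0 0 0; 1 0 0 0 0; 1 0 0 0 0")

```text
time: 17.45
tool_pos: [0.4544, 0.0703, 0.0496]
ee_rot: [-1.571, 0.003, 0.122]
wrist_force: [-6.2, 0.0, -0.2]
width: 0.0399
```

Run:
```python
from ov import *
print(robot.get_obs()["wrist_torque"])
for n in["scene","side","wrist"]:
    p=imaging.snapshot(n);im=p["image"][:,:,::-1].copy()
    if n=="wrist": cv2.imwrite("pics/f_wrist.png",im)
    q=proj(p,W((.4643,-.0097),1.6911,[(20,0,40)]))[0];x,y=int(q[0])-60,int(q[1])-50
    if n!="wrist":cv2.imwrite("pics/f_%s.png"%n,cv2.resize(im[y:y+95,x:x+130],None,fx=6,fy=6,interpolation=cv2.INTER_CUBIC))
    import json;json.dump({k:np.array(p[k]).tolist() for k in["mtx","dist","R","t"]},open("f_%s.json"%n,"w"))
```

```text
[ 0.12205465  1.15232652 -0.27058916]
```

View pics/f_scene.png

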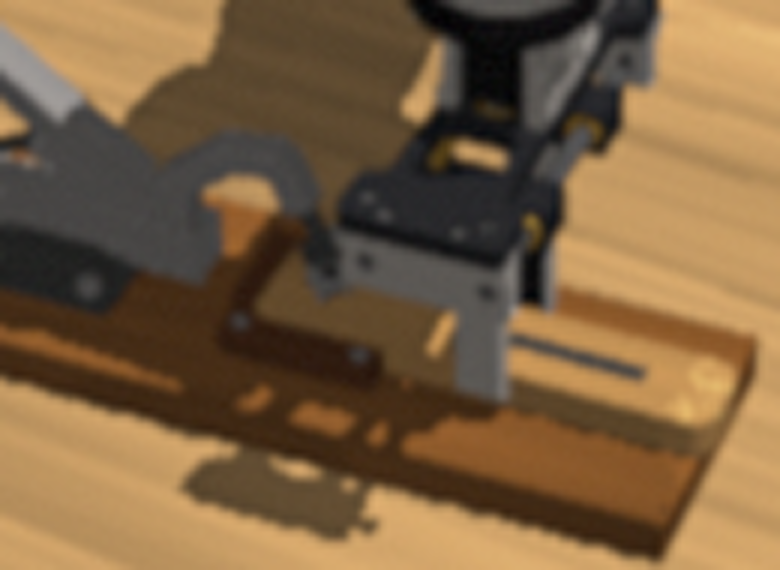

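View pics/f_wrist.png

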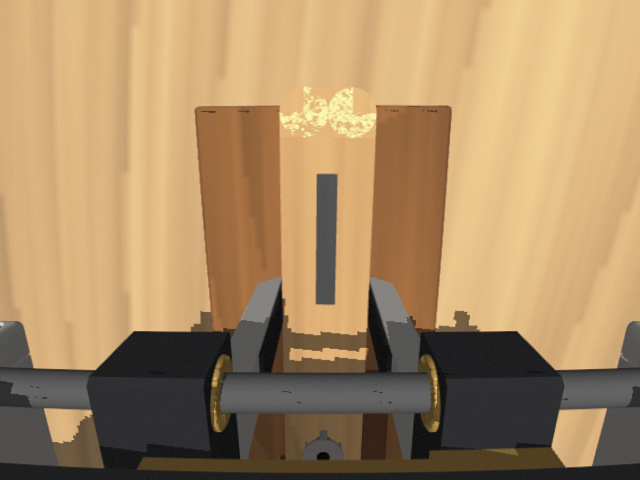

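Call:
send_rows(moves="1 -0.0004 0 0 0; 1 0 0.0003 0 0; 1 0 0.0003 0 0; 1 0 0.0003 0 0; 1 0 0.0003 0 0; 1 0 0.0003 0 0; 1 0 0 0 0; 1 0 0 0 0; 1 0 0 0 0; 1 0 0 0 0")

```text
time: 18.43
tool_pos: [0.4544, 0.0703, 0.0488]
ee_rot: [-1.571, 0.002, 0.122]
wrist_force: [-6.7, 0.5, 1.5]
width: 0.0396
```

Call:
send_rows(moves="1 -0.0004 0 0 0; 1 0 0 -0.0003 0; 1 0 0 -0.0003 0; 1 0 0 -0.0003 0; 1 0 0 0 0; 1 0 0 0 0; 1 0 0 0 0; 1 0 0 0 0; 1 0 0 0 0; 1 0 0 0 0")

```text
time: 19.27
tool_pos: [0.4543, 0.0703, 0.0488]
ee_rot: [-1.57, 0.001, 0.122]
wrist_force: [-5.6, 3.3, 1.8]
width: 0.0399
```

Call:
send_rows(moves="1 -0.0003 0 0 0; 0 0 0 0.0002 0; -0.4 0 0 0 0; -0.4 0 0 0 0; -0.4 0 0 0 0; -0.4 0 0 0 0; -0.4 0 0 0 0; -0.4 0 0 0 0; -0.4 0 0 0 0; -0.4 0 0 0 0")

```text
time: 20.1
tool_pos: [0.4545, 0.0699, 0.0485]
ee_rot: [-1.571, -0.0, 0.122]
wrist_force: [-0.7, 0.3, -0.0]
width: 0.0656
```

Run:
```python
from ov import *
import json
for n in["scene","wrist"]:
    p=imaging.snapshot(n);im=p["image"][:,:,::-1].copy()
    if n=="wrist":
        cv2.imwrite("pics/g_wrist.png",im)
        ks=dict(p)
        e=np.array([np.cos(1.6911),np.sin(1.6911)]);f=np.array([-e[1],e[0]])
        print(robot.get_obs()["tool_pos"])
    json.dump({k:np.array(p[k]).tolist() for k in["mtx","dist","R","t"]},open("g_%s.json"%n,"w"))
    if n=="scene":
        q=proj(p,W((.4643,-.0097),1.6911,[(20,0,40)]))[0];x,y=int(q[0])-60,int(q[1])-50
        cv2.imwrite("pics/g_%s.png"%n,cv2.resize(im[y:y+95,x:x+130],None,fx=6,fy=6,interpolation=cv2.INTER_CUBIC))
```

```text
[0.45451322 0.0698596  0.04846457]
```

View pics/g_scene.png

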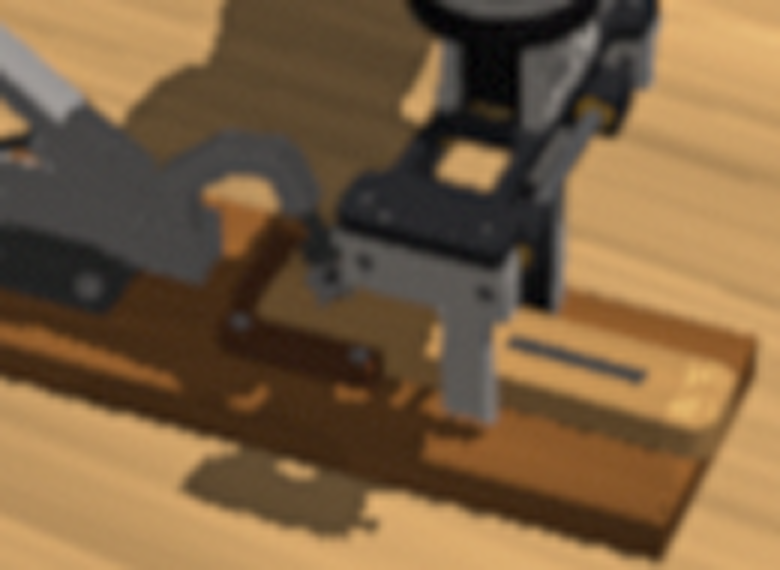

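View pics/g_wrist.png

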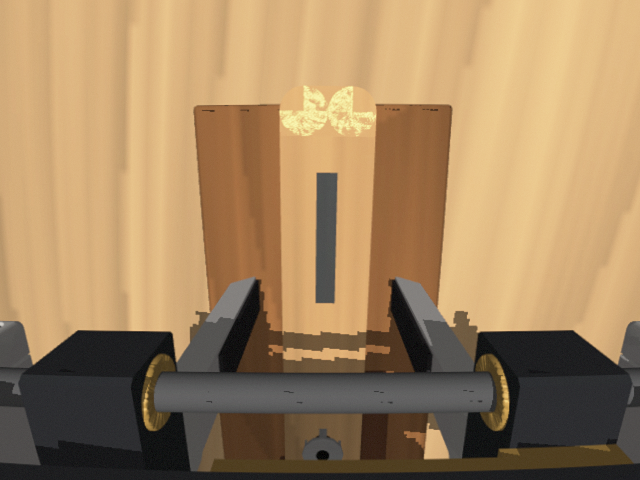

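Run:
```python
from ov import *
import json
p=json.load(open("g_wrist.json"))
im=cv2.imread("pics/g_wrist.png")
# bed frame from corners seen
A=onz(p,(195,106.5),.024);B=onz(p,(451.3,106.5),.024)
print("corners",A,B,np.linalg.norm(A-B))
y=(A-B)[:2]/np.linalg.norm((A-B)[:2]);x=np.array([y[1],-y[0]])
O=(A+B)[:2]/2-.170*x;print("O",O,np.degrees(np.arctan2(x[1],x[0])))
L1,L2=onz(p,(194.5,125),.024),onz(p,(208,270),.024);R1,R2=onz(p,(451,125),.024),onz(p,(441,270),.024)
for a,b in((L1,L2),(R1,R2)):
    d=(a-b)[:2];print("edge ang",np.degrees(np.arctan2(d[1],d[0])))
def cl(X): d=X[:2]-O;return np.round([d@x*1e3,d@y*1e3],2)
for r in(170,250):
    g=im[r-3:r+4].astype(float).mean(0);print(r,[ (c,g[c].astype(int).tolist()) for c in list(range(276,286))+list(range(368,378))])
```

```text
corners [0.38436236 0.15209125 0.024     ] [0.50081009 0.16630176 0.024     ] 0.11731161172017968
O [ 0.46317912 -0.00955163] 96.95759400818922
edge ang 97.87137017607287
edge ang 97.35511679595052
170 [(276, [65, 110, 162]), (277, [66, 110, 163]), (278, [65, 109, 163]), (279, [73, 118, 171]), (280, [98, 150, 200]), (281, [115, 170, 219]), (282, [114, 170, 219]), (283, [113, 169, 218]), (284, [114, 169, 218]), (285, [112, 168, 217]), (368, [114, 171, 219]), (369, [114, 171, 219]), (370, [114, 170, 219]), (371, [113, 169, 218]), (372, [114, 170, 219]), (373, [106, 159, 208]), (374, [76, 120, 167]), (375, [60, 102, 148]), (376, [59, 100, 147]), (377, [59, 99, 147])]
250 [(276, [64, 106, 158]), (277, [64, 106, 158]), (278, [64, 107, 158]), (279, [63, 106, 158]), (280, [68, 112, 163]), (281, [97, 148, 195]), (282, [112, 167, 214]), (283, [113, 168, 215]), (284, [112, 168, 215]), (285, [112, 167, 214]), (368, [115, 171, 219]), (369, [113, 169, 216]), (370, [88, 136, 183]), (371, [64, 106, 154]), (372, [61, 101, 151]), (373, [60, 100, 151]), (374, [61, 102, 151]), (375, [59, 100, 149]), (376, [61, 102, 150]), (377, [59, 100, 150])]
```

Run:
```python
from ov import *
import json
p=json.load(open("g_wrist.json"))
O=np.array([.46318,-.00955]);t=np.radians(97.0);x=np.array([np.cos(t),np.sin(t)]);y=np.array([-x[1],x[0]])
def cl(X): d=X[:2]-O;return np.round([d@x*1e3,d@y*1e3],2)
q=[cl(onz(p,u,.042)) for u in[(279.8,170),(373.8,170),(281,250),(370.2,250),(327.5,86.5),(326.5,172.5),(326,303)]];print(q,cl(onz(p,(322.5,455),.05)))
for a,b in((0,2),(1,3)):
    d=q[a]-q[b];print("ang off deg",np.degrees(np.arctan2(d[1],d[0])))
```

```text
[array([142.3 ,  18.33]), array([142.28, -21.72]), array([106.9 ,  18.83]), array([106.86, -21.18]), array([175.9 ,  -1.96]), array([141.21,  -1.56]), array([81.24, -1.35])] [1.21 0.44]
ang off deg -0.809208614157343
ang off deg -0.8734422409559639
```

Call:
send_rows(moves="-0.4 0 -0.01 0 0; -0.4 0 -0.02 0 0; -0.4 0 -0.03 0 0; 0 0 -0.04 0 0; 1 0 -0.04 0 0; 1 0 -0.035 -0.01 0; 1 0 -0.02 -0.03 0; 1 0 0 -0.035 0; 1 0 0 -0.035 0; 1 0 0 -0.035 0")

```text
time: 21.03
tool_pos: [0.4724, -0.0754, 0.2455]
ee_rot: [-1.572, -0.003, 0.123]
wrist_force: [0.6, 0.5, -0.0]
width: 0.0228
```

Call:
send_rows(moves="1 0 0 -0.03 0; 1 0 0 -0.03 0; 1 0 0 -0.03 0; 1 0 0 -0.02 0; 1 0 0 -0.01 0; 1 0 0 0 0; 1 0 0 0 0; 1 0 0 0 0; 1 0 0 0 0; 1 0 0 0 0")

```text
time: 21.87
tool_pos: [0.4868, -0.1919, 0.2438]
ee_rot: [-1.571, -0.001, 0.124]
wrist_force: [0.1, -0.5, -0.4]
width: 0.0003
```

Run:
```python
from ov import *
O=(.4637,-.0096);t=np.radians(97)
ob={}
for n in["scene","side","wrist"]:
    p=imaging.snapshot(n);im=p["image"][:,:,::-1].copy()
    cv2.imwrite("pics/h_%s_full.png"%n,im)
    for k in["handle_top","lever_tail"]:
        r=[(np.round(d["centre"],1).tolist(),round(d["conf"],2)) for d in imaging.landmark_of(p,k)][:2];print(n,k,r)
    for X in[(-188,0,163),(-245,0,175)]:
        q=proj(p,W(O,t,[X]))[0];print(q); cv2.circle(im,tuple(int(v) for v in q),2,(255,0,255),1)
    q=proj(p,W(O,t,[(-200,0,140)]))[0];x,y=max(0,int(q[0])-60),max(0,int(q[1])-45)
    if n!="wrist": cv2.imwrite("pics/h_%s.png"%n,cv2.resize(im[y:y+95,x:x+130],None,fx=6,fy=6,interpolation=cv2.INTER_NEAREST))
    else: cv2.imwrite("pics/h_%s.png"%n,im)
print(robot.get_obs()["time"])
```

```text
scene handle_top [([204.1, 193.1], 0.72)]
scene lever_tail [([179.8, 182.3], 0.56), ([203.9, 194.2], 0.4)]
[200.29672198 188.89812372]
[179.90840928 180.14704778]
side handle_top [([420.8, 322.9], 0.79), ([329.5, 284.3], 0.49)]
side lever_tail [([439.8, 338.8], 0.65), ([329.3, 284.1], 0.53)]
[416.89517558 324.00003873]
[439.17682164 340.3817989 ]
wrist handle_top [([322.8, 261.5], 0.69)]
wrist lever_tail [([321.8, 348.2], 0.41)]
[324.250935   263.75783768]
[324.29977676 351.04031104]
22.3167
```

View pics/h_scene.png

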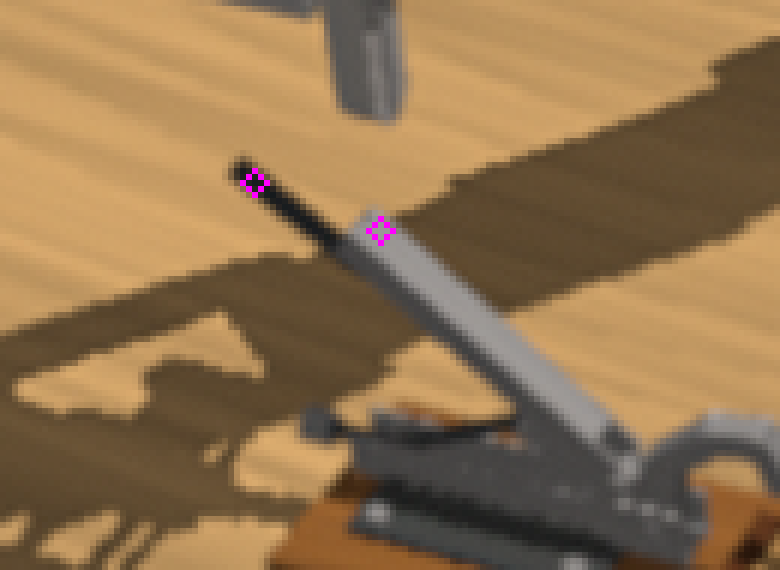

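View pics/h_side.png

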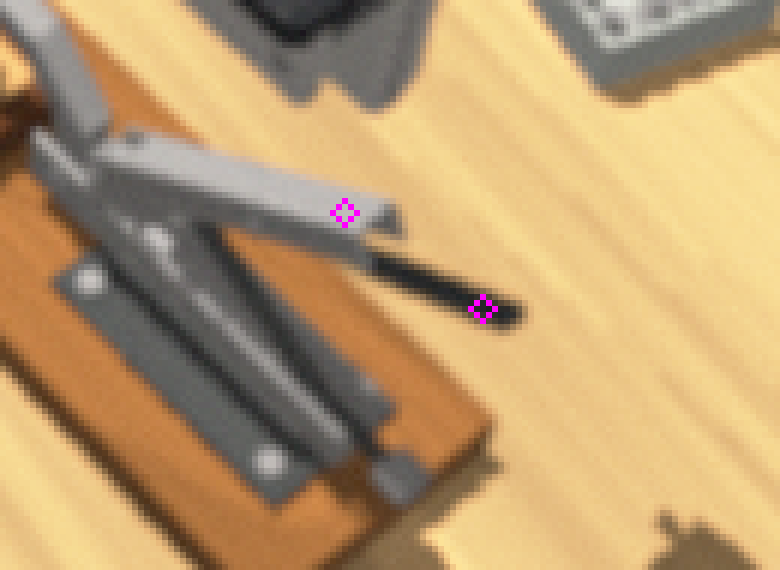

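View pics/h_wrist.png

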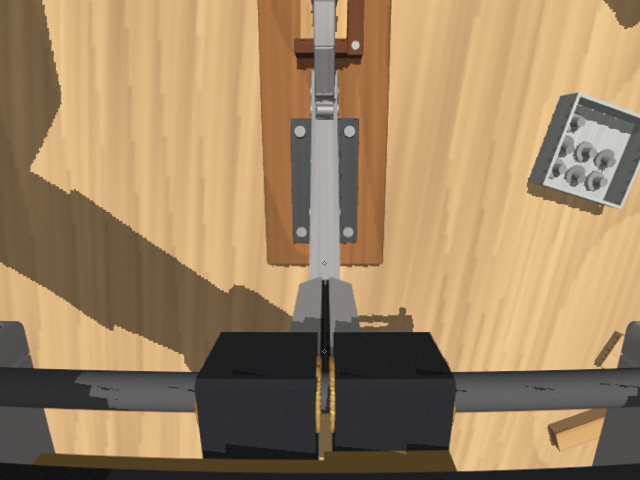

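Call:
send_rows(moves="1 0 0.012 0 0; 1 0 0.015 0 0; 1 0 0.012 0 0; 1 0 0.008 0 0; 1 0 0.003 0 0; 1 0 0.002 0 0; 1 0 0.001 0 0; 1 0 0.001 0 0; 1 0 0 0 0; 1 0 0 0 0")

```text
time: 23.15
tool_pos: [0.487, -0.1933, 0.1901]
ee_rot: [-1.572, -0.001, 0.122]
wrist_force: [-0.9, -0.2, -0.6]
width: 0.0009
```

Call:
send_rows(moves="1 0 0.001 0 0; 1 0 0.001 0 0; 1 0 0.001 0 0; 1 0 0.001 0 0; 1 0 0.001 0 0; 1 0 0.001 0 0; 1 0 0.001 0 0; 1 0 0 0 0; 1 0 0 0 0; 1 0 0 0 0")

```text
time: 23.98
tool_pos: [0.4873, -0.1937, 0.185]
ee_rot: [-1.573, -0.003, 0.122]
wrist_force: [-1.4, 0.4, 8.5]
width: 0.0007
```

Call:
send_rows(moves="1 0 0.002 -0.0012 0; 1 0 0.002 -0.0012 0; 1 0 0.002 -0.0012 0; 1 0 0.002 -0.0011 0; 1 0 0.002 -0.0011 0; 1 0 0.002 -0.0011 0; 1 0 0.002 -0.001 0; 1 0 0.002 -0.001 0; 1 0 0.002 -0.001 0; 1 0 0.002 -0.0009 0")

```text
time: 24.82
tool_pos: [0.4887, -0.205, 0.1654]
ee_rot: [-1.575, -0.003, 0.122]
wrist_force: [-2.3, 0.3, 11.7]
width: 0.0006
```

Call:
send_rows(moves="1 0 0.002 -0.0009 0; 1 0 0.002 -0.0009 0; 1 0 0.002 -0.0008 0; 1 0 0.002 -0.0008 0; 1 0 0.002 -0.0008 0; 1 0 0.002 -0.0007 0; 1 0 0.002 -0.0007 0; 1 0 0.002 -0.0007 0; 1 0 0.002 -0.0006 0; 1 0 0.002 -0.0006 0")

```text
time: 25.65
tool_pos: [0.4897, -0.212, 0.1469]
ee_rot: [-1.574, -0.004, 0.122]
wrist_force: [-3.4, 0.8, 14.4]
width: 0.0004
```

Call:
send_rows(moves="1 0 0.0018 -0.0005 0; 1 0 0.0018 -0.0005 0; 1 0 0.0018 -0.0005 0; 1 0 0.0018 -0.0004 0; 1 0 0.0018 -0.0004 0; 1 0 0.0018 -0.0004 0; 1 0 0.0018 -0.0004 0; 1 0 0.0018 -0.0003 0; 1 0 0.0018 -0.0003 0; 1 0 0.0018 -0.0003 0")

```text
time: 26.48
tool_pos: [0.4902, -0.2169, 0.128]
ee_rot: [-1.576, -0.003, 0.122]
wrist_force: [-4.0, -1.4, 10.3]
width: 0.0004
```

Run:
```python
from ov import *
O=(.4637,-.0096);t=np.radians(97)
for n in["scene","side"]:
    p=imaging.snapshot(n);im=p["image"][:,:,::-1].copy()
    q=proj(p,W(O,t,[(-150,0,90)]))[0];x,y=max(0,int(q[0])-65),max(0,int(q[1])-50)
    cv2.imwrite("pics/i_%s.png"%n,cv2.resize(im[y:y+95,x:x+130],None,fx=5,fy=5,interpolation=cv2.INTER_CUBIC))
o=robot.get_obs();print(o["time"],o["wrist_force"],o["wrist_torque"])
```

```text
26.5833 [-2.38980235 -0.78787929  9.52067481] [-0.34756849  0.49446884 -0.06201625]
```

View pics/i_scene.png

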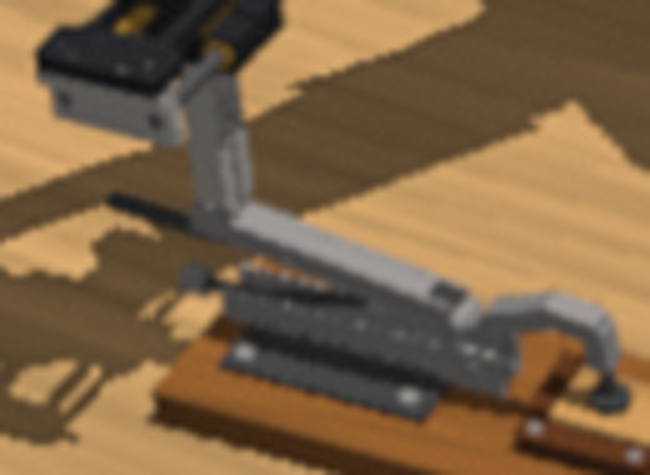

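View pics/i_side.png

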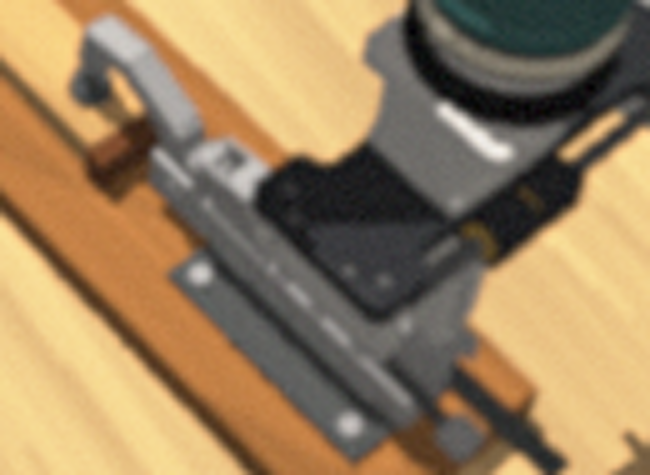

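Call:
send_rows(moves="1 0 0.0015 -0.0002 0; 1 0 0.0015 -0.0002 0; 1 0 0.0015 -0.0001 0; 1 0 0.0015 0 0; 1 0 0.0015 -0.0001 0; 1 0 0.0015 0 0; 1 0 0.0015 -0.0001 0; 1 0 0.0015 0 0; 1 0 0 0 0; 1 0 0 0 0")

```text
time: 27.42
tool_pos: [0.489, -0.2152, 0.1113]
ee_rot: [-1.569, 0.002, 0.122]
wrist_force: [-0.3, 0.4, -0.4]
width: 0.0004
```

Run:
```python
from ov import *
O=(.4637,-.0096);t=np.radians(97)
for n in["scene","side"]:
    p=imaging.snapshot(n);im=p["image"][:,:,::-1].copy()
    q=proj(p,W(O,t,[(-120,0,70)]))[0];x,y=max(0,int(q[0])-65),max(0,int(q[1])-50)
    cv2.imwrite("pics/j_%s.png"%n,cv2.resize(im[y:y+95,x:x+130],None,fx=5,fy=5,interpolation=cv2.INTER_CUBIC))
```

```text
(no output)
```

View pics/j_scene.png

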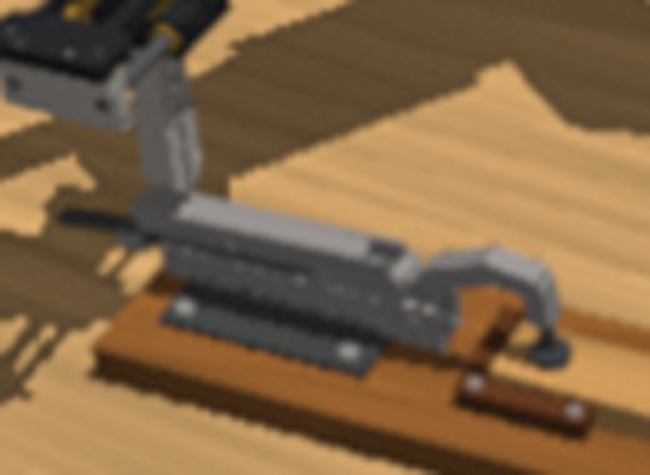

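View pics/j_side.png

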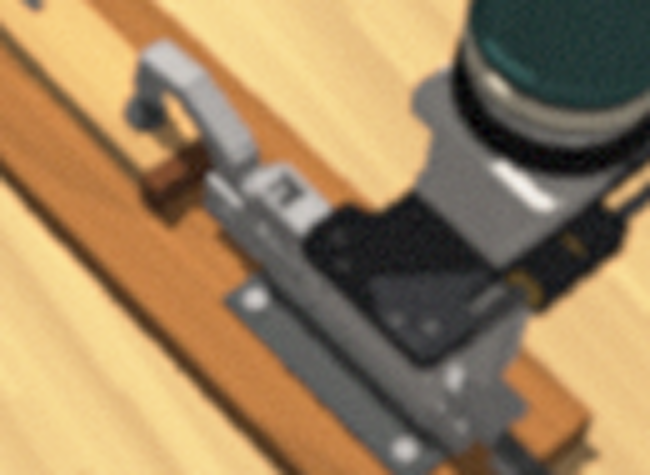

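Call:
send_rows(moves="1 0 -0.005 0 0; 1 0 -0.01 0 0; 1 0 -0.015 0 0; 1 0 -0.02 0 0; 1 0 -0.01 0 0; 1 0 0 0 0; 1 0 0 0 0; 1 0 0 0 0; 1 0 0 0 0; 1 0 0 0 0")

```text
time: 28.35
tool_pos: [0.489, -0.2156, 0.1712]
ee_rot: [-1.569, 0.002, 0.122]
wrist_force: [0.1, -0.8, -0.9]
width: 0.0003
```

Run:
```python
from ov import *
O=(.4637,-.0096);t=np.radians(97)
ob={"handle_top":[],"lever_tail":[]}
for n in["scene","side","wrist"]:
    p=imaging.snapshot(n);im=p["image"][:,:,::-1].copy()
    for k in ob:
        r=imaging.landmark_of(p,k)[:2];print(n,k,[(np.round(d["centre"],1).tolist(),round(d["conf"],2)) for d in r])
        if r: ob[k].append((p,r[0]["centre"]))
    if n=="wrist": cv2.imwrite("pics/k_wrist.png",im);continue
    q=proj(p,W(O,t,[(-100,0,70)]))[0];x,y=max(0,int(q[0])-75),max(0,int(q[1])-50)
    cv2.imwrite("pics/k_%s.png"%n,cv2.resize(im[y:y+95,x:x+140],None,fx=5,fy=5,interpolation=cv2.INTER_CUBIC))
for k in ob:
    X=tri(ob[k]);e=np.array([np.cos(t),np.sin(t)]);d=X[:2]-O;print(k,X,d@e,d@np.array([-e[1],e[0]]))
o=robot.get_obs();print(o["time"],o["tool_pos"])
```

```text
scene handle_top [([196.9, 214.2], 0.72), ([257.2, 356.8], 0.2)]
scene lever_tail [([180.9, 217.7], 0.4)]
side handle_top [([420.5, 354.6], 0.88)]
side lever_tail [([437.6, 375.1], 0.75)]
wrist handle_top [([323.7, 265.4], 0.95)]
wrist lever_tail []
handle_top [ 0.48953393 -0.22177109  0.07807667] -0.2137379622082871 0.00021577996816054865
lever_tail [ 0.50096382 -0.26800152  0.05518747] -0.26101674905205874 -0.0054948410267922
28.8 [ 0.48957049 -0.21596542  0.17249221]
```

View pics/k_scene.png

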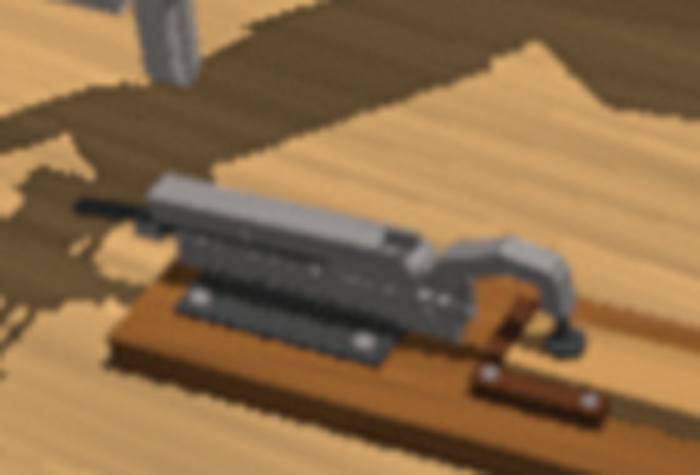

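View pics/k_side.png

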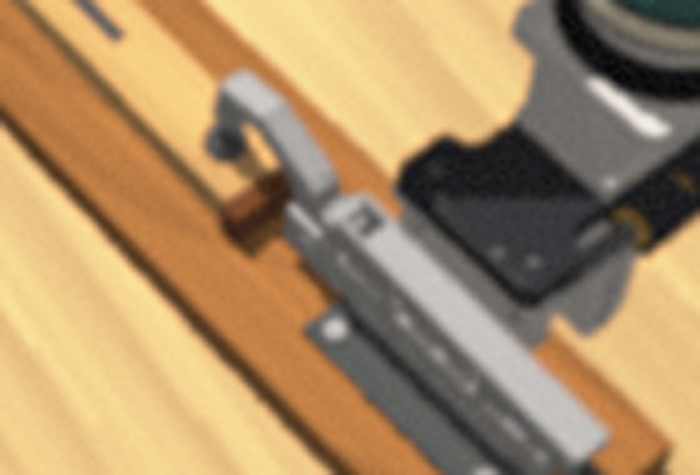

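View pics/k_wrist.png

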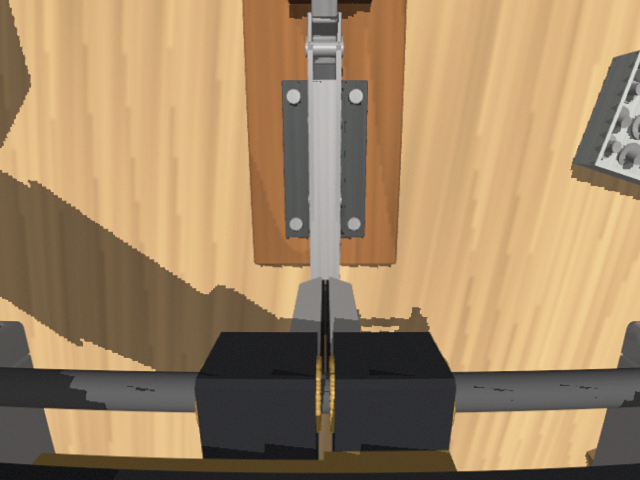

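Call:
send_rows(moves="-1 0 0 -0.01 0; -1 0 0 -0.012 0; -1 0 0 -0.012 0; -1 0 0 -0.012 0; -1 0 0 -0.009 0; -1 0 0 -0.004 0; -1 0 0.01 0 0; -1 0 0.01 0 0; -1 0 0.01 0 0; -1 0 0 0 0")

```text
time: 29.63
tool_pos: [0.4951, -0.2729, 0.1386]
ee_rot: [-1.566, 0.005, 0.123]
wrist_force: [0.7, 0.5, -0.6]
width: 0.0638
```

Run:
```python
from ov import *
O=(.4637,-.0096);t=np.radians(97);obs=[]
for n in["scene","side","wrist"]:
    p=imaging.snapshot(n);im=p["image"][:,:,::-1].copy()
    r=imaging.landmark_of(p,"lever_tail")[:2];print(n,[(np.round(d["centre"],1).tolist(),round(d["conf"],2)) for d in r])
    q=proj(p,W(O,t,[(-267,0,56)]))[0];print(q)
    if r: obs.append((p,r[0]["centre"]))
    if n=="wrist": cv2.imwrite("pics/l_wrist.png",im);continue
    x,y=max(0,int(q[0])-60),max(0,int(q[1])-50)
    cv2.imwrite("pics/l_%s.png"%n,cv2.resize(im[y:y+95,x:x+120],None,fx=6,fy=6,interpolation=cv2.INTER_NEAREST));print(x,y)
X=tri(obs);e=np.array([np.cos(t),np.sin(t)]);d=X[:2]-O;print(X,d@e,d@np.array([-e[1],e[0]]))
X=tri(obs[:2]);d=X[:2]-O;print(X,d@e,d@np.array([-e[1],e[0]]))
o=robot.get_obs();d=np.array(o["tool_pos"])[:2]-O;print(o["time"],o["tool_pos"],d@e,d@np.array([-e[1],e[0]]))
```

```text
scene [([177.9, 214.4], 0.65)]
[179.33628844 215.78797538]
119 165
side [([435.9, 378.2], 0.45)]
[437.08887982 378.31808798]
377 328
wrist [([324.2, 254.5], 0.93)]
[324.00051237 256.63616775]
[ 0.49558881 -0.27468681  0.05878089] -0.2669971567988656 0.0006548398339775409
[ 0.49478998 -0.27623896  0.05932385] -0.26844038691166944 0.0016368699881167124
29.9333 [ 0.49711228 -0.27448245  0.14320214] -0.2669799879947584 -0.0008821817723156157
```

View pics/l_scene.png

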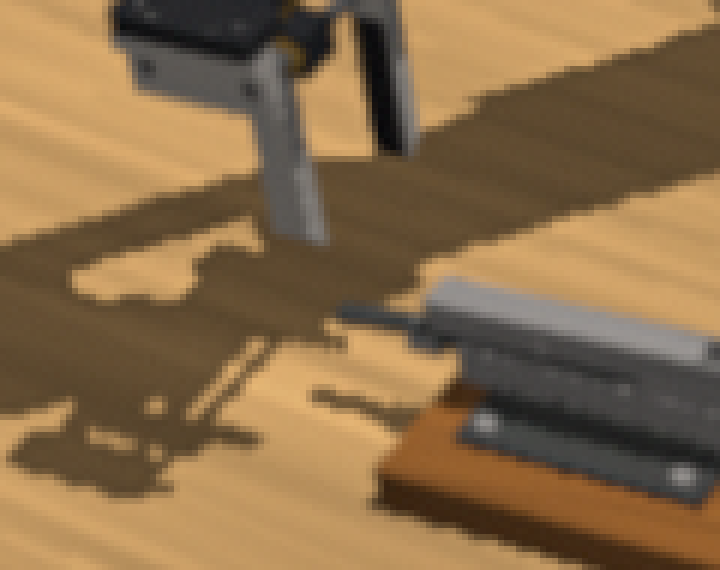

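View pics/l_side.png

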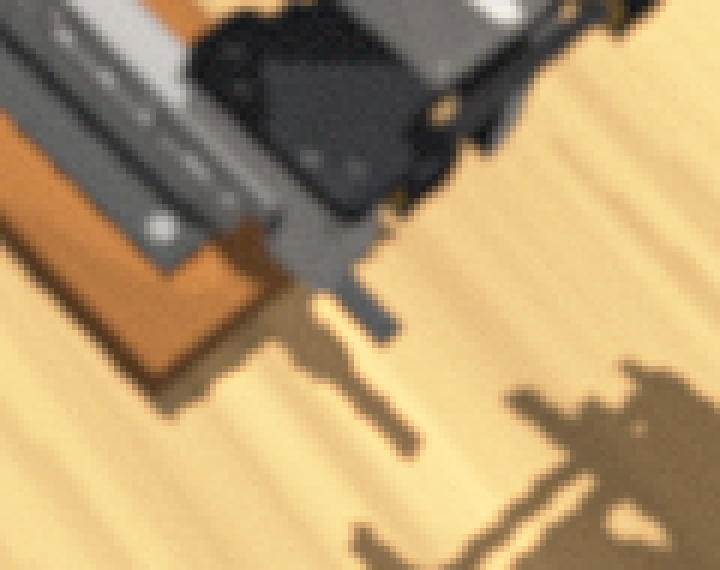

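View pics/l_wrist.png

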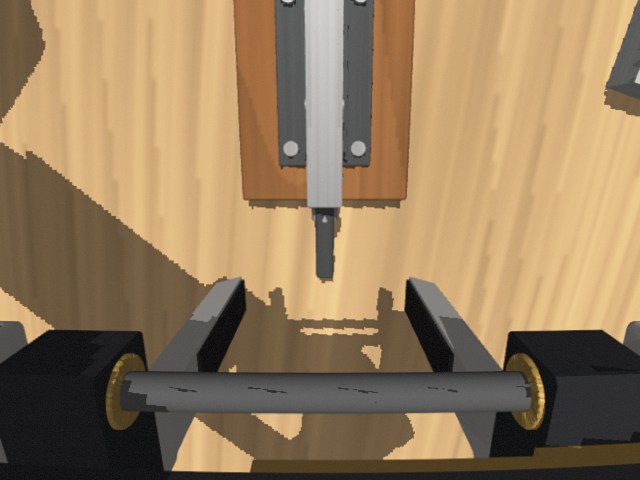

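Call:
send_rows(moves="-1 -0.0013 0.01 0 0; -1 0 0.014 0 0; -1 0 0.014 0 0; -1 0 0.014 0 0; -1 0 0.014 0 0; -1 0 0.01 0 0; -1 0 0.007 0 0; -1 0 0.003 0 0; -1 0 0 0 0; -1 0 0 0 0")

```text
time: 30.77
tool_pos: [0.4958, -0.2749, 0.057]
ee_rot: [-1.571, -0.001, 0.122]
wrist_force: [1.2, -0.0, 1.0]
width: 0.094
```

Call:
send_rows(moves="1 0 0 0 0; 1 0 0 0 0; 1 0 0 0 0; 1 0 0 0 0; 1 0 0 0 0; 1 0 0 0 0; 1 0 0 0 0; 1 0 0 0 0; 1 0 0 0 0; 1 0 0 0 0")

```text
time: 31.6
tool_pos: [0.4955, -0.2747, 0.0565]
ee_rot: [-1.571, -0.0, 0.122]
wrist_force: [-0.1, -0.3, -0.6]
width: 0.0305
```

Call:
send_rows(moves="1 0 0 0 0; 1 0 0 0 0; 1 0 0 0 0; 1 0 0 0 0; 1 0 0 0 0; 1 0 0 0 0; 1 0 0 0 0; 1 0 0 0 0; 1 0 0 0 0; 1 0 0 0 0")

```text
time: 32.43
tool_pos: [0.496, -0.2747, 0.0567]
ee_rot: [-1.571, -0.001, 0.122]
wrist_force: [4.3, 1.7, -1.4]
width: 0.0117
```

Call:
send_rows(moves="1 0 -0.002 0 0; 1 0 -0.003 0 0; 1 0 -0.003 0 0; 1 0 -0.003 0 0; 1 0 -0.003 0 0; 1 0 -0.003 0 0; 1 0 -0.003 0 0; 1 0 -0.002 0 0; 1 0 0 0 0; 1 0 0 0 0")

```text
time: 33.27
tool_pos: [0.4959, -0.275, 0.0777]
ee_rot: [-1.572, -0.001, 0.122]
wrist_force: [7.5, -1.1, -5.5]
width: 0.0112
```

Call:
send_rows(moves="1 0 -0.003 0 0; 1 0 -0.003 0 0; 1 0 -0.003 0 0; 1 0 -0.004 0.0003 0; 1 0 -0.004 0.0004 0; 1 0 -0.005 0.0005 0; 1 0 -0.005 0.0008 0; 1 0 -0.005 0.001 0; 1 0 -0.005 0.001 0; 1 0 -0.005 0.001 0")

```text
time: 34.1
tool_pos: [0.4958, -0.2707, 0.1238]
ee_rot: [-1.575, -0.003, 0.122]
wrist_force: [3.1, 0.3, 5.6]
width: 0.0113
```

Call:
send_rows(moves="1 0 -0.006 0.0013 0; 1 0 -0.006 0.0014 0; 1 0 -0.006 0.0016 0; 1 0 -0.006 0.0018 0; 1 0 -0.006 0.002 0; 1 0 -0.006 0.0022 0; 1 0 -0.006 0.0024 0; 1 0 -0.004 0.002 0; 1 0 -0.003 0.0015 0; 1 0 0 0 0")

```text
time: 34.93
tool_pos: [0.4934, -0.2536, 0.171]
ee_rot: [-1.572, -0.002, 0.123]
wrist_force: [4.4, -1.0, 5.8]
width: 0.0119
```

Run:
```python
from ov import *
O=(.4637,-.0096);t=np.radians(97)
for n in["scene","side"]:
    p=imaging.snapshot(n);im=p["image"][:,:,::-1].copy()
    q=proj(p,W(O,t,[(-150,0,90)]))[0];x,y=max(0,int(q[0])-65),max(0,int(q[1])-60)
    cv2.imwrite("pics/m_%s.png"%n,cv2.resize(im[y:y+100,x:x+140],None,fx=5,fy=5,interpolation=cv2.INTER_CUBIC))
```

```text
(no output)
```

View pics/m_scene.png

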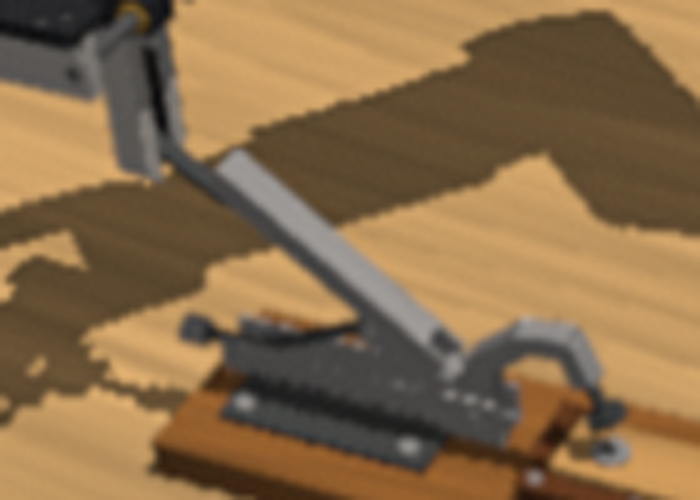

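View pics/m_side.png

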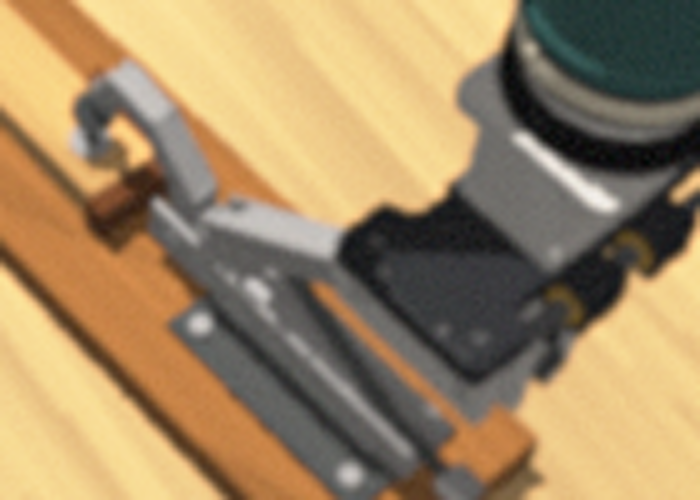

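Call:
send_rows(moves="1 0 -0.002 0.001 0; 1 0 -0.002 0.001 0; 0.5 0 0 0 0; 0 0 0 0 0; -0.5 0 0 0 0; -0.5 0 0 0 0; -0.5 0 0 0 0; -0.5 0 0 0 0; -0.5 0 0 0 0; -0.5 0 0 0 0")

```text
time: 35.87
tool_pos: [0.4925, -0.2516, 0.1734]
ee_rot: [-1.571, 0.0, 0.122]
wrist_force: [0.4, 0.2, 0.3]
width: 0.0614
```

Call:
send_rows(moves="-0.5 0 -0.005 0 0; -0.5 0 -0.01 0 0; -0.5 0 -0.02 0 0; -0.5 0 -0.02 0 0; -0.5 0 -0.02 0 0; -0.5 0 -0.02 0 0; -0.5 0 -0.01 0 0; -0.5 0 0 0 0; -0.5 0 0 0 0; -0.5 0 0 0 0")

```text
time: 36.7
tool_pos: [0.4923, -0.2514, 0.2772]
ee_rot: [-1.569, 0.002, 0.122]
wrist_force: [-0.1, -0.1, -0.2]
width: 0.0706
```

Run:
```python
from ov import *
O=np.array((.4637,-.0096));t=np.radians(97);e=np.array([np.cos(t),np.sin(t)]);f=np.array([-e[1],e[0]])
ob={k:[] for k in["handle_top","lever_tail","pad_face","nut_face","slat_center"]}
for n in["scene","side","wrist"]:
    p=imaging.snapshot(n);im=p["image"][:,:,::-1].copy()
    for k in ob:
        r=imaging.landmark_of(p,k)[:3];print(n,k,[(np.round(d["centre"],1).tolist(),round(d["conf"],2)) for d in r])
        if r and n!="wrist": ob[k].append((p,r[0]["centre"]))
    for X in[(-188,0,163),(-245,0,175),(0,0,64),(75,0,42)]:
        q=proj(p,W(O,t,[X]))[0];print(X,np.round(q,1))
    cv2.imwrite("pics/n_%s_full.png"%n,im)
    q=proj(p,W(O,t,[(-50,0,90)]))[0];x,y=max(0,int(q[0])-75),max(0,int(q[1])-60)
    if n!="wrist":cv2.imwrite("pics/n_%s.png"%n,cv2.resize(im[y:y+120,x:x+155],None,fx=5,fy=5,interpolation=cv2.INTER_CUBIC))
for k in ob:
    if len(ob[k])>1: X=tri(ob[k]);d=X[:2]-O;print(k,np.round([d@e,d@f,X[2]],4))
print(robot.get_obs()["time"])
```

```text
scene handle_top [([204.6, 193.4], 0.61), ([295.8, 251.4], 0.35)]
scene lever_tail [([179.7, 180.5], 0.55)]
scene pad_face []
scene nut_face [([273.6, 245.1], 0.59), ([500.6, 306.4], 0.5), ([446.1, 233.4], 0.38)]
scene slat_center [([297.2, 251.7], 0.68), ([484.4, 326.5], 0.65), ([271.9, 260.0], 0.59)]
(-188, 0, 163) [200.3 188.9]
(-245, 0, 175) [179.9 180.1]
(0, 0, 64) [271.3 237.8]
(75, 0, 42) [299.5 251.9]
side handle_top [([415.5, 323.4], 0.9)]
side lever_tail []
side pad_face [([349.3, 293.1], 0.53)]
side nut_face [([352.7, 297.7], 0.39), ([419.4, 323.3], 0.2)]
side slat_center [([213.5, 260.6], 0.82), ([331.7, 284.9], 0.7)]
(-188, 0, 163) [416.9 324. ]
(-245, 0, 175) [439.2 340.4]
(0, 0, 64) [353.1 293.9]
(75, 0, 42) [332.8 279.8]
wrist handle_top [([323.4, 165.6], 0.83), ([570.1, 95.4], 0.64)]
wrist lever_tail [([326.7, 250.7], 0.56)]
wrist pad_face []
wrist nut_face []
wrist slat_center []
(-188, 0, 163) [326.1 168.5]
(-245, 0, 175) [326.2 251.1]
(0, 0, 64) [325.6 -59.6]
(75, 0, 42) [ 325.5 -138.1]
handle_top [-0.179  -0.0028  0.1531]
nut_face [ 0.0048 -0.0022  0.0428]
slat_center [0.1501 0.1275 0.0613]
37.6
```

View pics/n_scene.png

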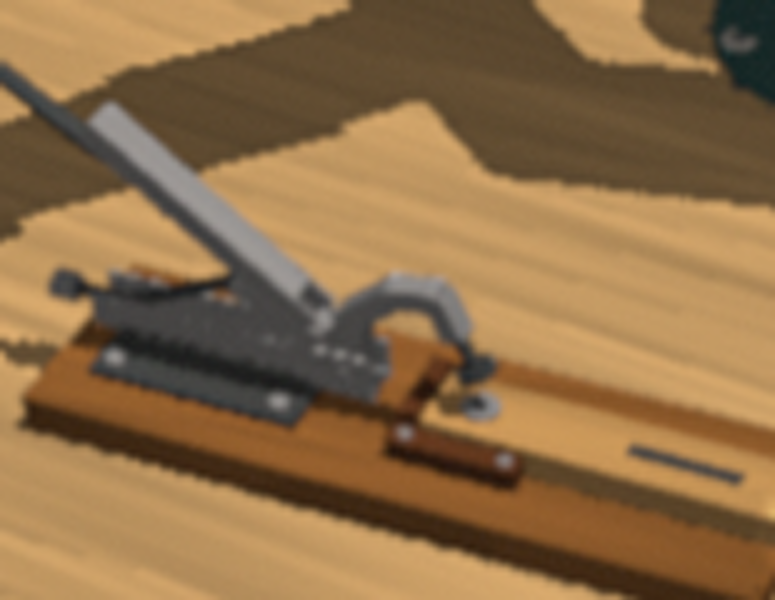

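View pics/n_side.png

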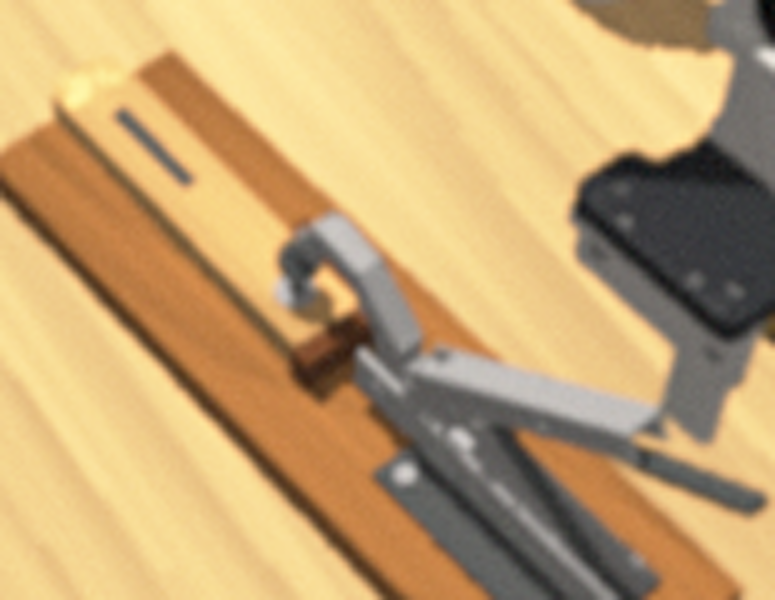

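View pics/n_scene_full.png

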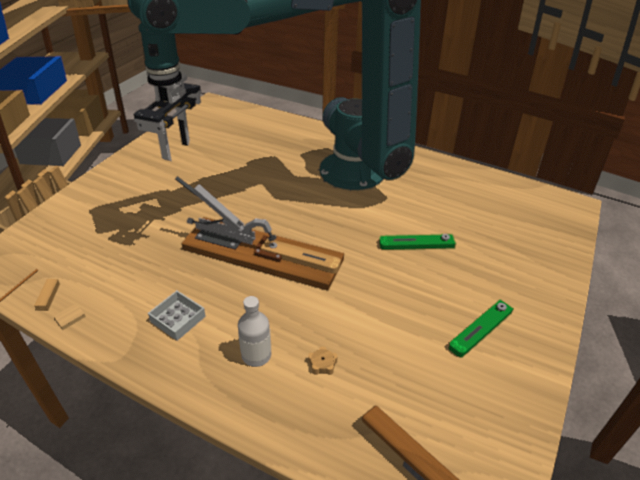

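```bash
python3 -c "
from h import *
o=robot.get_obs();print(o['wrist_force'],o['time']);print(order.close_job())"
```

```text
[0.19357859 0.58790601 0.55801044] 37.6
the job is handed in; nothing more can be done
None
```

I did all the steps and handed the job in at 37.6 s; it reports no verdict, so whether each step counted is my reading of the forces and pictures.

- **Slat:** I carried in the beech slat, not the green look-alikes, and pushed it into the corner by feel. The highest wrist forces I read were about 5 N at the end stop and 6–7 N at the fence.
- **Clamp:** I read at most about 14 N on the handle (forces come only at the end of each move). It snapped past centre and stayed down with the gripper lifted clear. I then pinched the lever tail and pulled it up until the clamp sprang open, followed it up and let go.

**Last checks:**
- The handle and lever are back where they stood open, to within a few mm in the pictures.
- The nut looks flush, its face at about 43 mm against 44 mm expected.
- The slat lies flat in its corner, and the bottle, tin and star knob look unmoved.
- The gripper is clear and the wrist force is near zero.

**Checks that were off:**
- Before clamping, the wrist picture put the slat about 0.9° out of square and 1.4 mm to the fence side, within the limits. I left it so.
- At the end the networks missed the pad and lever in some views. Their triangulated slat centre was wrong because the side view took a green slat for it. Their handle point came out about 1 cm off in position, although its pixels matched the first pictures.

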